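Refit and zero the shed scale's knob, then weigh out seed potatoes

TASK

The zero knob has come off the dial scale: push it back onto its keyed spindle, turning it slowly until it drops fully home, then turn it until the zero mark on the dial stands under the needle with the dish empty, and let go of it. Then lay seed potatoes from the cardboard in the weighing dish until the needle stands between the 300 and 400 gram marks, setting them down gently without leaning on the dish. Leave the hammer, bottle, watering rose and tag holder where they are.

Things in the scene. Friction and masses are not known exactly. Their poses are not given: they have to be found in the camera images.
- scale: Mechanical dial scale, fixed on the bench, turned up to 15 degrees: grey steel case 216 x 385 x 55 mm (x, y, z), origin at the centre of its underside. At its -y end stands the weighing dish (centre y -85 mm); on the deck at its +y end lie a round horizontal dial in a bezel (126 mm across, 12 mm high, centre x 43, y 122 mm) and, nearer the robot, the bare knob spindle.
- spindle_top (a point): Fixed point on the axis of the scale's knob spindle (scale x -60, y 122 mm), at its upper end, 22 mm above the deck and 77 mm above the bench; axes are those of the scale. The spindle is steel, upright, 14 mm in diameter, the last 2.5 mm tapered, with one flat along its length 3.2 mm off the axis.
- spindle_foot (a point): Fixed point on the spindle's axis at the deck, 55 mm above the bench. The direction of the spindle's flat is not measured: at the start it faces within 30 degrees of the scale's +x. The spindle turns stiffly (0.05 N m), stays where left, is not dragged round by an unseated knob pressed on lightly (5 N), and turns the dial plate one to one in the same sense.
- knob: Loose zero knob, black plastic, 90 g, 56 mm tall, standing on the bench: round skirt 57 mm across, 24 mm high, and on it an upright wing 20 mm thick (y), 63 mm long (x -27 to +36 mm), 32 mm tall, whose longer end (+x), the nose, has a white line on top. Origin: centre of its underside, z up. Fully home, its underside lies on the deck, 22 mm below spindle_top.
- knob_bore (a point): Mouth of the knob's bore, centre of its underside; axes as the knob. The bore is 24 mm deep: the lowest 8 mm is plain (1 mm play all round the spindle); above, a flat 4.2 mm off the axis on the nose side. The knob stops 14 mm above the deck until its nose is within about 8 degrees of the spindle's flat, then drops home and turns the spindle with 8 degrees of play either way.
- needle_tip (a point): Tip of the thin dark needle, 46 mm from the dial's centre, 62 mm above the bench under the lens. The needle swings clockwise seen from above with the load, 50 degrees per 100 g, whatever the dial plate does. With the dish empty it points along the scale's +x.
- dial_zero (a point): On the white dial plate: the zero tick, a long tick with a round black dot just inside it; 46 mm from the dial's centre. Only the spindle turns the plate. At the start it stands 17 to 69 degrees anticlockwise of the needle, seen from above, so the knob must be turned clockwise to zero the scale.
- dial_300 (a point): On the dial plate: the fourth long tick counting the zero tick (300 g), 150 degrees clockwise of zero, same radius. Long ticks stand every 100 g from 0 to 600, short ticks every 25 g.
- dial_350 (a point): On the dial plate: the short tick midway between 300 and 400 g, 175 degrees clockwise of zero, same radius.
- dial_400 (a point): On the dial plate: the long tick of 400 g, 200 degrees clockwise of zero, same radius.
- dish_floor (a point): Centre of the inner floor of the rectangular steel weighing dish, inside 190 (x) x 250 mm (y), walls 2 mm thick and 22 mm high above the floor; 102 mm above the bench when empty. Axes as the scale's. It sinks with the load.
- dish (a joint): How far the weighing dish has sunk, m: 0 when empty, 0.0049 per 100 g (a 200 N/m spring), stop at 0.034. It should not be leaned on.
- potato1: Seed potato, large, 74 x 50 x 44 mm (x, y, z), 79 to 97 g, brown, rigid; its sides at half height and its ends are flat enough to pinch and it lies steadily. Origin: centre of its underside. May be absent.
- potato2: Seed potato, large, 74 x 50 x 44 mm (x, y, z), 79 to 97 g, brown, rigid; its sides at half height and its ends are flat enough to pinch and it lies steadily. Origin: centre of its underside. May be absent.
- potato3: Seed potato, large, 74 x 50 x 44 mm (x, y, z), 79 to 97 g, brown, rigid; its sides at half height and its ends are flat enough to pinch and it lies steadily. Origin: centre of its underside. May be absent.
- potato4: Seed potato, large, 74 x 50 x 44 mm (x, y, z), 79 to 97 g, brown, rigid; its sides at half height and its ends are flat enough to pinch and it lies steadily. Origin: centre of its underside. May be absent.
- potato5: Seed potato, small, 64 x 44 x 38 mm (x, y, z), 56 to 68 g, brown, rigid; its sides at half height and its ends are flat enough to pinch and it lies steadily. Origin: centre of its underside. May be absent.
- potato6: Seed potato, small, 64 x 44 x 38 mm (x, y, z), 56 to 68 g, brown, rigid; its sides at half height and its ends are flat enough to pinch and it lies steadily. Origin: centre of its underside. May be absent.
- potato7: Seed potato, small, 64 x 44 x 38 mm (x, y, z), 56 to 68 g, brown, rigid; its sides at half height and its ends are flat enough to pinch and it lies steadily. Origin: centre of its underside. May be absent.
- hammer: Steel claw hammer with wooden handle, 300 mm long, lying behind the scale; not part of the job.
- bottle: Clear glass bottle, 72 mm in diameter, 210 mm tall, standing at the back; not part of the job.
- rose: Green plastic watering-can rose, 90 mm across, 75 mm tall, standing at the back; not part of the job.
- tagholder: White plastic pot tag holder, 60 x 90 mm, about 97 mm tall with its tags; not part of the job.
There are look-alikes about, which are no part of the job. Leave any blue or turquoise look-alike of the knob alone.

How it is judged:
On the way, in this order (a step that is already met when the one before it is completed fails the run):
1. the knob is fully home on the spindle, its underside down on the deck (horizontal distance between knob and spindle_top below 0.003 m and z of knob in the frame of spindle_top below -0.018 m and angle between knob's own z axis and vertical below 0.12 rad), for 0.2 s.
2. with the dish empty the zero tick stands under the needle, the knob home and let go (all of step 1 and contact force between the fingers and knob below 0.05 N and horizontal distance between needle_tip and dial_zero below 0.005 m and value of joint dish between -0.0012 and 0.0012 m), for 0.3 s.
At the end, for the whole second after the job is handed in: The knob is upright, fully home (within 4 mm of the deck) and released; the dial is still zeroed (zero tick within about 8 degrees of the scale's +x, where the empty needle points); the needle is at rest between the 300 and 400 g ticks (5 g outside is accepted) (all of step 1 and contact force between the fingers and knob below 0.05 N and contact force between the fingers and dish below 0.05 N and x of dial_zero in the frame of scale above 0.08 m and y of dial_zero in the frame of scale between 0.115 and 0.129 m and horizontal distance between needle_tip and dial_350 below 0.0222 m and velocity of joint dish between -0.004 and 0.004 m/s); the robot touches nothing.
It fails at once if the weighing dish is pressed or slammed down to its stop (value of joint dish above 0.0325 m).
It fails at once if the hammer is pushed aside by more than 30 mm (distance of hammer from where it was at the start of the episode above 0.03 m).
It fails at once if the bottle is pushed aside by more than 30 mm or tipped (distance of bottle from where it was at the start of the episode above 0.03 m or angle between bottle's own z axis and vertical above 0.4 rad).
It fails at once if the watering rose is pushed aside by more than 30 mm or tipped (distance of rose from where it was at the start of the episode above 0.03 m or angle between rose's own z axis and vertical above 0.4 rad).
It fails at once if the tag holder is pushed aside by more than 30 mm or tipped (distance of tagholder from where it was at the start of the episode above 0.03 m or angle between tagholder's own z axis and vertical above 0.4 rad).
Of potato1, potato2, potato3, potato4, potato5, potato6, potato7 only 5 to 7 are there at a start; the rules pass over those that are not, and their reading is None.
At some moment in a run one of potato1, potato2, potato3, potato4, potato5, potato6, potato7 may be knocked a few centimetres aside while the robot is not near it.
It also fails if it takes over 210 s, if anything falls off the work surface, if the arm or the gripper's body presses on something with over 40 N, if the wrist force passes 120 N, or if a joint passes its speed limit or range.

ROBOT

A 6-joint arm with a two-finger parallel gripper is mounted at the origin on the work surface. World frame = base frame: x ahead of the robot, y to its left, z up, the work surface at z = 0. Lengths are in m, angles in rad, forces in N, time in s.
With the tool pointing down it reaches from about 0.275 to 0.85 m from the base axis. Payload 5.2 kg.
Tool frame: the origin (TCP) lies between the finger pads; the fingertips stand 14 mm ahead of it and the grasp point (between the pads) lies 5 mm behind it; z points along the fingers, y is the line along which they close (so a half turn about z gives the same grasp; the last joint's range is limited). The gripper opens to 85 mm and grips with 20 to 120 N. Pads are 22 mm wide; open, the fingers measure 114 mm over their backs; the gripper's body (76 mm by 85 mm) begins 54 mm behind the grasp point. The pads swing forward as they close: fully open they stand 13 mm farther back than shut.
Start: joints at [0.956, 0.259, 1.535, -0, 1.348, -0.203], TCP at [0.22, 0.504, 0.245] pointing down, gripper open.
Joint ranges: [-3.14, 3.14], [-0.91, 2.08], [0.19, 2.58], [-1.22, 4.36], [0.22, 2.71], [-3.12, 3.12]. Speed limits (rad/s): [2.57, 2.57, 3.14, 3.14, 3.14, 3.14].

INTERFACE

Orientations are given as a unit quaternion [x, y, z, w].
In Python, from plant import env gives the robot as it stands. The module is installed in compiled form; this text tells all that it offers.
- The arm moves only by the shell command python3 -m creep 'ROWS' [FORCE]. ROWS is JSON, a list of rows, each a list of 7 numbers: the shift along the tool's x, y, z each as a share of 200 mm, from -1 to 1, then the turn, a rotation vector about the tool's x, y, z each as a share of 4 degrees, from -1 to 1, then the gripper command: -1 is fully open, 1 is shut, values between are in proportion. In form: [[dx, dy, dz, wx, wy, wz, claw], ...]. A call has exactly 8 rows; each row shifts and turns the commanded pose from where the row before left it, along the tool's axes as they then stand; what a row does not reach is not made up. A row lasts 1/12 s, in which the tool goes at most 41.7 mm and 7.16 degrees, less where a joint would pass 70% of its speed; a pose out of reach is approached as far as the arm can. A call with a number of a shift or a turn outside -1 to 1 is refused whole. A call with a gripper value outside its range is refused whole. The fingers move at their own pace and stop on an object; FORCE is the grip in N (left out, the last holds). Time passes only in rows, so rows that do not move let the fingers close, or fill a call up. It gives the time, the measured TCP pose, the force, the opening and the grip force at its end, in the units of the state.
- env.read_state(): the state, without advancing time (a new reading comes with each control period).
- env.camera(name): name is "scene" or "top"; returns a dict with "image" (420x560x3 uint8, red, green, blue), "mtx" (3x3 intrinsics, pixels), "R" (3x3) and "t" (3): a world point X has camera coordinates R X + t. Camera axes: x right, y down, z forward; pixel columns grow to the right and rows downward; lengths in m; the calibration is good to about 2 mm. A picture is of the moment at which its call begins. There is no depth.
- env.finish_job(): hands the job in; it is judged then, once.
Trained networks look in the newest picture that a camera, given by its name, has taken for a name from the list of things; names that differ only in an ending like _2 or _b are one class to them, and where a whole thing is asked for, a point or a joint stands for the part that bears it (a point fixed in the world has none). Each returns a list of dicts, best first, with "conf" (0 to 1); they miss things now and then, are a little off and sometimes report something else, mostly with a low value. They report only what shows in the picture. A call takes as long as a camera call. They do not tell look-alikes from the thing itself.
- env.outline_of(label, camera): "pixels" (420x560 bool, what is visible of it) and "bbox" ([left, top, right, bottom] in pixels, round what is visible of it).
- env.pinpoint(label, camera): "xy" ([column, row] in pixels: a listed point, or the origin of a listed thing).
The state is a dict: "clock": time; "joint_positions": joint angles; "joint_velocities": joint speeds; "joint_efforts": joint torques, N m; "tcp_pos": TCP position; "tcp_rot": TCP orientation; "force": force on the tool from outside, world axes, zero at the start; "torque": the same for the moment, N m; "grip_width": opening from 0.0 (shut) to 1.0 (fully open); "grasp_force": force on a finger pad.
Only numpy, scipy, OpenCV 4.12 (cv2) and the standard library are available. Lean on these libraries where they do the work, as an engineer would, in place of code of your own. Each camera call takes 0.05 s, during which the arm holds its last target. There are 200 camera calls.

## Working session

There is one attempt and no reset: what is moved stays moved. The work goes in short steps, Python scripts to look and compute and a shell command to move; the robot and the scene stay as the last step left them, time stands still between calls to the robot, and variables do not carry over. Pictures are saved under pics/ and viewed, at most 17 in all, crops included, and the job is handed in when it is done.

```bash
mkdir -p pics; ls; cat > h.py <<'E'
import numpy as np, cv2
from plant import env
from scipy.spatial.transform import Rotation as Ro
def cam(n): return env.camera(n)
def ray(c,uv,z):
    K,R,t=map(np.array,(c["mtx"],c["R"],c["t"]))
    d=R.T@np.linalg.inv(K)@np.array([uv[0],uv[1],1.]); o=-R.T@t
    return o+d*(z-o[2])/d[2]
def proj(c,X):
    p=np.array(c["mtx"])@(np.array(c["R"])@np.array(X)+np.array(c["t"])); return p[:2]/p[2]
def save(n,im): cv2.imwrite("pics/"+n,cv2.cvtColor(im,cv2.COLOR_RGB2BGR))
def rel(target,yaw=None,s=None):
    """shift in tool axes (shares of 200mm) to world target; tool yaw info"""
    s=s or env.read_state(); R=Ro.from_quat(s["tcp_rot"]).as_matrix()
    d=R.T@(np.array(target)-np.array(s["tcp_pos"]))
    out=d/0.2
    a=np.degrees(np.arctan2(R[1,1],R[0,1]))  # direction of closing line y
    print("tcp",np.round(s["tcp_pos"],4),"yaxis yaw",round(a,1),"tilt z",np.round(R[:,2],3),"shares",np.round(out,3))
    if yaw is not None:
        dy=(yaw-a+90)%180-90
        print("turn world yaw",round(dy,1)," -> wz total shares",round(-dy/4,2), "j6",round(s["joint_positions"][5],2))
E
python3 - <<'E'
from h import *
for n in("top","scene"):
    c=cam(n); save(n+"0.png",c["image"])
    print(n,np.round(c["mtx"],1).tolist(),np.round(-np.array(c["R"]).T@c["t"],3))
    for l,z in [("scale",0),("spindle_top",.077),("spindle_foot",.055),("knob",0),("knob_bore",0),("needle_tip",.062),("dial_zero",.06),("dial_300",.06),("dish_floor",.102),("potato1",0),("potato5",0)]:
        for d in env.pinpoint(l,n): print(l,round(d["conf"],2),np.round(d["xy"],1),np.round(ray(c,d["xy"],z),4))
s=env.read_state();print(s)
E
```

```text
pics
top [[517.3, 0.0, 275.0], [0.0, 517.3, 203.6], [0.0, 0.0, 1.0]] [0.364 0.049 1.086]
scale 0.91 [386.7 215.3] [ 0.5053 -0.1845  0.    ]
scale 0.65 [342.7 214.5] [ 0.5097 -0.0917  0.    ]
scale 0.41 [331.3 246.1] [ 0.4436 -0.0645  0.    ]
spindle_top 0.64 [334.8 242.9] [ 0.444  -0.0636  0.077 ]
spindle_top 0.27 [329.6 170.7] [ 0.5882 -0.06    0.077 ]
spindle_foot 0.63 [310.2 182.5] [ 0.5698 -0.0219  0.055 ]
spindle_foot 0.6 [334.4 247.7] [ 0.4363 -0.0648  0.055 ]
knob 0.97 [164.1 331.1] [0.2798 0.2855 0.    ]
knob 0.85 [257.8 248.9] [0.4423 0.0897 0.    ]
knob 0.78 [259.4 295.7] [0.3456 0.0887 0.    ]
knob 0.58 [242.7 190.2] [0.5684 0.119  0.    ]
knob 0.31 [441.5 210.4] [ 0.5123 -0.3009  0.    ]
knob_bore 0.8 [162.  331.1] [0.28   0.2898 0.    ]
knob_bore 0.69 [255.  247.2] [0.446  0.0955 0.    ]
knob_bore 0.69 [259.5 290.2] [0.3568 0.0882 0.    ]
knob_bore 0.57 [239.5 194.9] [0.5584 0.126  0.    ]
needle_tip 0.46 [328.2 173. ] [ 0.5869 -0.0585  0.062 ]
dial_zero 0.86 [313.2 181.9] [ 0.5699 -0.0277  0.06  ]
dial_zero 0.69 [340.3 214.2] [ 0.5024 -0.0791  0.06  ]
dial_300 0.87 [351
[... 2648 characters left out ...]
2, 'joint_positions': array([ 9.56183414e-01,  2.58591508e-01,  1.53500590e+00,  3.58383541e-06,
        1.34799613e+00, -2.02791068e-01]), 'joint_velocities': array([-0.00043545,  0.00078157,  0.0015035 ,  0.00017393,  0.00083125,
        0.00010789]), 'joint_efforts': array([ 1.97067449e-03, -4.45925367e+01, -2.90895581e+01, -1.47289397e-04,
        8.65654420e-04, -2.63174591e-06]), 'tcp_pos': array([0.22012848, 0.5040307 , 0.24531194]), 'tcp_rot': array([ 2.04459312e-01,  9.78875063e-01,  2.86467642e-07, -1.78041809e-06]), 'force': array([-1.28859952, -0.35068376,  0.18511089]), 'torque': array([-0.00636903, -0.02335317, -0.00079773]), 'grasp_force': 0.0, 'grip_width': 0.991700193692248}
```

```bash
python3 - <<'E'
import cv2
a=cv2.imread("pics/top0.png"); cv2.imwrite("pics/topA.png",cv2.resize(a,(800,600),interpolation=cv2.INTER_CUBIC))
b=cv2.imread("pics/scene0.png"); cv2.imwrite("pics/sceneA.png",cv2.resize(b,(800,600),interpolation=cv2.INTER_CUBIC))
E
```

```text
(no output)
```

View pics/topA.png

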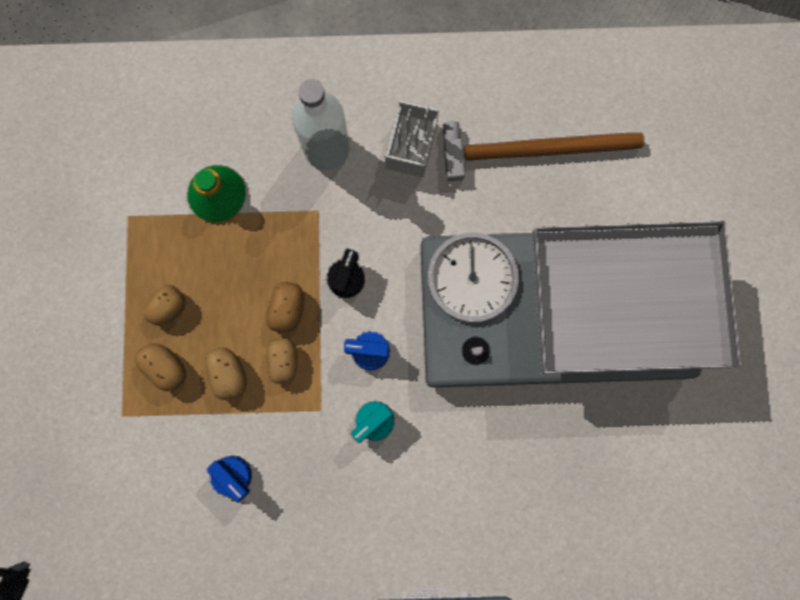

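View pics/sceneA.png

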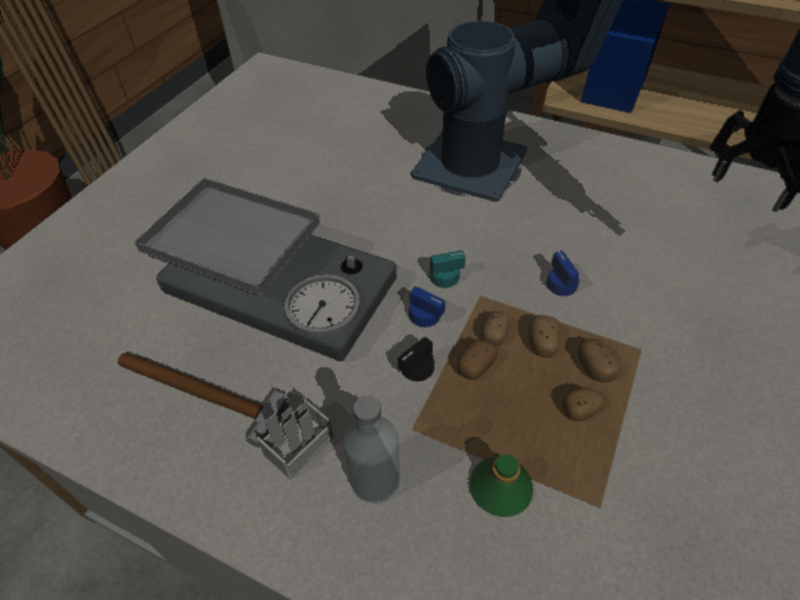

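The top view shows the black knob at about (242,192) px with its nose roughly up. The dial zero dot is about 53° anticlockwise of the needle, and the spindle is at (334,244). There are 5 potatoes on the cardboard, 3 large and 2 small. The blue and turquoise knobs are look-alikes.

```bash
python3 - <<'E'
from h import *
T=cam("top");S=cam("scene")
def crop(c,x,y,w,h,k): return cv2.resize(c["image"][y:y+h,x:x+w],None,fx=k,fy=k,interpolation=cv2.INTER_CUBIC)
a=crop(T,290,155,100,100,4); b=crop(T,220,160,50,50,4); d=crop(S,270,225,50,50,4); e=crop(S,195,165,90,90,4)[:400]
im=np.zeros((400,800,3),np.uint8); im[:400,:400]=a; im[:200,400:600]=b; im[:200,600:800]=d; im[200:400,400:600]=crop(S,230,165,40,40,5); im[200:400,600:800]=crop(T,315,223,40,40,5)
save("c1.png",im)
for n,c in(("top",T),("scene",S)):
    for d in env.outline_of("knob",n):
        m=d["pixels"]; print(n,"knob",round(d["conf"],2),np.round(d["bbox"]),m.sum(),np.round(np.argwhere(m).mean(0)[::-1],1),c["image"][m].mean(0).round())
    for d in env.outline_of("scale",n): print("scale",d["conf"],d["bbox"],cv2.minAreaRect(np.argwhere(d["pixels"])[:,::-1].astype(np.float32)))
    for d in env.outline_of("dish_floor",n): print("dish",d["conf"],d["bbox"],cv2.minAreaRect(np.argwhere(d["pixels"])[:,::-1].astype(np.float32)))
E
```

```text
top knob 0.92 [246. 282. 275. 308.] 662 [261.4 295.2] [ 15. 113. 111.]
top knob 0.84 [229. 173. 256. 207.] 607 [242.7 192.9] [25. 24. 25.]
top knob 0.64 [240. 235. 271. 259.] 678 [257.9 244.5] [ 32.  64. 128.]
top knob 0.63 [145. 317. 179. 350.] 767 [162.1 333.3] [ 27.  60. 122.]
top knob 0.15 [104. 202. 130. 230.] 560 [115.3 213.8] [111.  83.  49.]
scale 0.85 [295.7, 153.4, 519.0, 269.0] ((406.0513610839844, 212.525146484375), (110.0569076538086, 220.59405517578125), 87.78034210205078)
dish 0.66 [304.6, 168.6, 358.4, 223.9] ((331.0, 193.5), (53.0, 54.0), 90.0)
dish 0.6 [373.4, 155.3, 516.2, 261.9] ((445.3984375, 207.55523681640625), (102.80097961425781, 142.12245178222656), 88.02507019042969)
dish 0.17 [97.3, 242.2, 132.2, 271.5] ((112.25001525878906, 256.2500305175781), (37.47665786743164, 25.45584487915039), 45.0)
scene knob 0.9 [286. 203. 314. 229.] 478 [297.2 214.9] [27. 39. 75.]
scene knob 0.81 [383. 176. 403. 204.] 519 [393.4 192.6] [34. 41. 68.]
scene knob 0.7 [280. 234. 306. 266.] 580 [292.2 252.6] [28. 27. 26.]
scene knob 0.6 [301. 174. 323. 202.] 493 [312.4 187.2] [34. 70. 68.]
scene knob 0.54 [202. 198. 249. 232.] 1125 [225.4 212.9] [116. 114. 109.]
scene knob 0.46 [371. 222. 391. 248.] 526 [380.6 234.8] [78. 64. 45.]
scale 0.79 [94.1, 126.3, 276.7, 255.9] ((184.64947509765625, 183.71133422851562), (178.62799072265625, 91.32427978515625), 21.03750991821289)
dish 0.87 [97.0, 127.3, 224.1, 206.2] ((158.61691284179688, 162.1705322265625), (117.2258529663086, 68.43241882324219), 19.536653518676758)
```

View pics/c1.png

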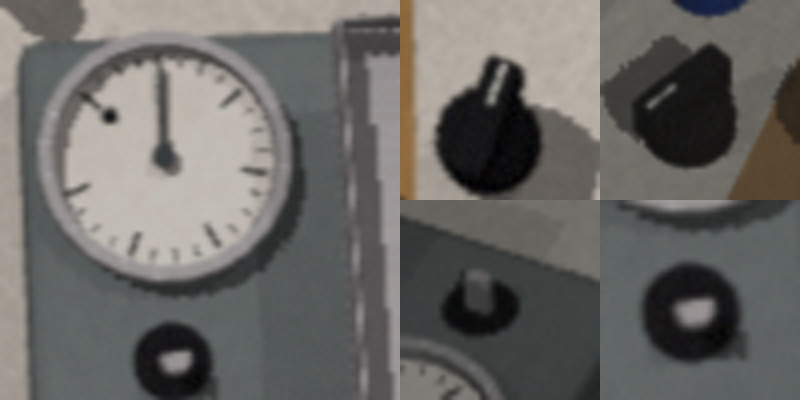

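The crop shows needle and scale at about +2° yaw and the zero tick about 50° anticlockwise of the needle. The spindle flat faces roughly image-up (about +10°). The knob's white line runs (242,185.8) to (246.5,175.5).

```bash
python3 - <<'E'
from h import *
T=cam("top");S=cam("scene")
print("dial c",ray(T,(331.1,194.4),.062)[:2],"bezel",ray(T,(331.5,194.2),.067)[:2])
sp=ray(T,(315+690/5-600/5+0,223+(314-200)/5),.077);print("spindle top",sp, "scene",ray(S,(230+(478-400)/5,165+(272-200)/5),.077))
print("dial scene tips zero",env.pinpoint("dial_zero","scene"))
for y in (0,2,4):
  r=np.radians(y); R=np.array([[np.cos(r),-np.sin(r)],[np.sin(r),np.cos(r)]])
  d=ray(T,(331.1,194.4),.062)[:2]
  print(y,"sp from dial",d+R@[-.103,0],"dish",d+R@[-.043,-.207],"needle tip px",proj(T,[*(d+R@[.046,0]),.062]))
for c,a,b in((T,(242,185.75),(246.5,175.5)),(S,(288,246.25),(282,251.75))):
  p,q=ray(c,a,.056),ray(c,b,.056); print("line",p[:2],q[:2],np.degrees(np.arctan2(*(q-p)[1::-1])))
print("skirt top",ray(T,(242.1,195.4),.016)[:2])
g=cv2.cvtColor(T["image"],cv2.COLOR_RGB2GRAY)
m=(T["image"].max(2)<45); m[:, :225]=0; m[:,262:]=0; m[:165]=0; m[215:]=0
ys,xs=np.nonzero(m); print(xs.min(),xs.max(),ys.min(),ys.max(),len(xs))
for z,n in((0,"knob bottom"),):
  for c,nm in((T,"top"),(S,"scene")):
    for k in("knob","knob_bore"):
      print(nm,k,[ray(c,d["xy"],0)[:2].round(4) for d in env.pinpoint(k,nm)])
rel([.555,.12,.2],0)
E
```

```text
dial c [ 0.54279712 -0.06238971] bezel [ 0.5423059  -0.06266387]
spindle top [ 0.43848873 -0.05979724  0.077     ] scene [ 0.43901545 -0.06219479  0.077     ]
dial scene tips zero [{'xy': [231.9, 227.3], 'conf': 0.59}]
0 sp from dial [ 0.43979712 -0.06238971] dish [ 0.49979712 -0.26938971] needle tip px [330.05664661 172.01066194]
2 sp from dial [ 0.43985987 -0.06598436] dish [ 0.50704751 -0.27076429] needle tip px [329.263611   172.04768084]
4 sp from dial [ 0.44004802 -0.06957463] dish [ 0.51434146 -0.271885  ] needle tip px [328.47278845 172.11174468]
line [0.56704678 0.11660789] [0.58799868 0.10705665] -24.50659653617617
line [0.5687462  0.11558934] [0.58807208 0.10969429] -16.963498192875818
skirt top [0.55429009 0.11941991]
230 254 175 208 540
top knob [array([0.3486, 0.0853]), array([0.5592, 0.1187]), array([0.277 , 0.2892]), array([0.4415, 0.0832])]
top knob_bore [array([0.349 , 0.0847]), array([0.2836, 0.2929]), array([0.564, 0.125]), array([ 0.4406, -0.0667]), array([0.4475, 0.0892])]
scene knob [array([0.3459, 0.0843]), array([0.4497, 0.093 ]), array([0.2722, 0.2887]), array([0.4262, 0.2982])]
scene knob_bore [array([0.3397, 0.08  ]), array([0.5547, 0.1193]), array([0.2706, 0.2775])]
tcp [0.2201 0.504  0.2453] yaxis yaw 66.4 tilt z [-0. -0. -1.] shares [-2.303 -1.089  0.227]
turn world yaw -66.4  -> wz total shares 16.6 j6 -0.2
```

```bash
python3 -m creep '[[-0.177,-0.084,0,0,0,-0.9,0],[-0.177,-0.084,0,0,0,0,0],[-0.177,-0.084,0,0,0,0,0],[-0.177,-0.084,0,0,0,0,0],[-0.177,-0.084,0,0,0,0,0],[-0.177,-0.084,0,0,0,0,0],[-0.177,-0.084,0,0,0,0,0],[-0.177,-0.084,0,0,0,0,0]]' 40
python3 - <<'E'
from h import *
rel([.555,.119,.13],70)
E
```

```text
clock: 2.62
tcp_pos: [0.4395, 0.2777, 0.2456]
tcp_rot: [0.174, 0.985, 0.0, 0.0]
force: [0.5, 0.6, 0.7]
grip_width: 0.504
grasp_force: 0.0
tcp [0.4395 0.2777 0.2456] yaxis yaw 70.0 tilt z [ 0.  0. -1.] shares [-0.814 -0.549  0.578]
turn world yaw -0.0  -> wz total shares 0.0 j6 -0.87
```

```bash
python3 -m creep '[[-0.163,-0.11,0,0,0,0,0],[-0.163,-0.11,0,0,0,0,0],[-0.163,-0.11,0,0,0,0,0],[-0.163,-0.11,0,0,0,0,0],[-0.162,-0.109,0,0,0,0,0],[0,0,0.19,0,0,0,0],[0,0,0.19,0,0,0,0],[0,0,0.19,0,0,0,0]]'
python3 - <<'E'
from h import *
rel([.555,.119,.044],70)
T=cam("top");S=cam("scene")
im=np.zeros((400,800,3),np.uint8)
im[:,:400]=cv2.resize(T["image"][140:240,195:295],(400,400),interpolation=cv2.INTER_CUBIC)
im[:,400:]=cv2.resize(S["image"][190:290,240:340],(400,400),interpolation=cv2.INTER_CUBIC)
save("c2.png",im)
E
```

```text
clock: 3.28
tcp_pos: [0.555, 0.1192, 0.1306]
tcp_rot: [0.175, 0.985, 0.0, 0.001]
force: [-0.1, 0.1, -1.1]
grip_width: 0.499
grasp_force: 0.0
tcp [0.555  0.1192 0.1306] yaxis yaw 69.9 tilt z [ 0.002  0.    -1.   ] shares [ 0.    -0.001  0.433]
turn world yaw 0.1  -> wz total shares -0.03 j6 -1.2
```

View pics/c2.png

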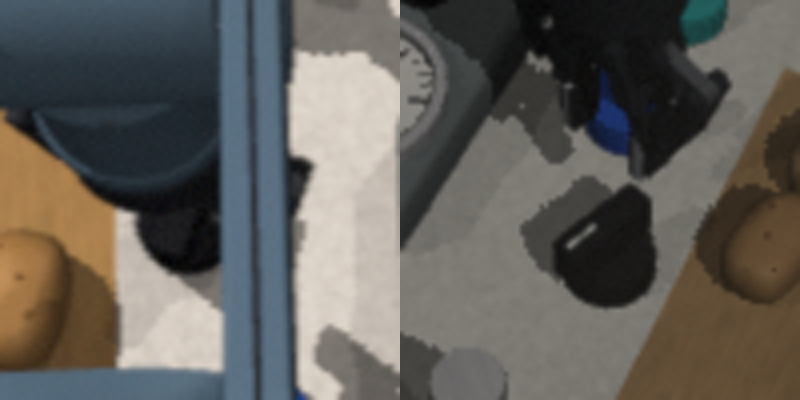

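The gripper stands above the black knob, with the fingers straddling it (scene crop) and the wing aligned.

```bash
python3 -m creep '[[0,0,0.144,0,0,0,0],[0,0,0.144,0,0,0,0],[0,0,0.1,0,0,0,0],[0,0,0.043,0,0,0,0],[0,0,0,0,0,0,1],[0,0,0,0,0,0,1],[0,0,0,0,0,0,1],[0,0,0,0,0,0,1]]' 40
python3 - <<'E'
from h import *
rel([.439,-.062,.16],100)
s=env.read_state();print(s["force"],s["grip_width"],s["grasp_force"])
E
```

```text
clock: 4.05
tcp_pos: [0.5553, 0.1205, 0.0471]
tcp_rot: [0.173, 0.985, 0.0, 0.002]
force: [0.1, -0.2, -0.2]
grip_width: 0.223
grasp_force: 44.1
tcp [0.5553 0.1205 0.0471] yaxis yaw 70.0 tilt z [ 0.003  0.    -1.   ] shares [ 0.233 -1.056 -0.567]
turn world yaw 30.0  -> wz total shares -7.5 j6 -1.2
[ 0.10578845 -0.19825338 -0.18877757] 0.22253739921628604 44.07099902629852
```

```bash
python3 -m creep '[[0,0,-0.14,0,0,0,1],[0,0,-0.14,0,0,0,1],[0,0,-0.14,0,0,0,1],[0,0,-0.14,0,0,0,1],[0,0,-0.05,0,0,-1,1],[0,0,0,0,0,-1,1],[0,0,0,0,0,-1,1],[0,0,0,0,0,-1,1]]'
python3 -m creep '[[0,0,0,0,0,-1,1],[0,0,0,0,0,-1,1],[0,0,0,0,0,-1,1],[0,0,0,0,0,-0.5,1],[0,0,0,0,0,0,1],[0,0,0,0,0,0,1],[0,0,0,0,0,0,1],[0,0,0,0,0,0,1]]'
python3 - <<'E'
from h import *
rel([.439,-.062,.16],100)
S=cam("scene"); save("c3.png",cv2.resize(S["image"][150:260,210:360],(750,550),interpolation=cv2.INTER_CUBIC))
for k in("knob","knob_bore"): print([(d["conf"],ray(S,d["xy"],.118).round(4)) for d in env.pinpoint(k,"scene")])
E
```

```text
clock: 4.72
tcp_pos: [0.5544, 0.1204, 0.169]
tcp_rot: [0.033, 0.999, 0.0, 0.001]
force: [0.3, -0.1, -0.6]
grip_width: 0.223
grasp_force: 44.1
clock: 5.38
tcp_pos: [0.554, 0.1204, 0.1675]
tcp_rot: [-0.087, 0.996, -0.0, 0.0]
force: [-0.3, 0.0, -0.6]
grip_width: 0.223
grasp_force: 44.1
tcp [0.554  0.1204 0.1675] yaxis yaw 100.0 tilt z [ 0.001 -0.    -1.   ] shares [ 0.724 -0.799  0.037]
turn world yaw 0.0  -> wz total shares -0.01 j6 -1.73
[(0.86, array([0.3806, 0.2952, 0.118 ])), (0.64, array([0.5378, 0.1305, 0.118 ])), (0.59, array([ 0.5213, -0.255 ,  0.118 ])), (0.57, array([0.5532, 0.1205, 0.118 ])), (0.5, array([0.455 , 0.1224, 0.118 ]))]
[(0.59, array([0.5561, 0.1173, 0.118 ])), (0.58, array([0.5324, 0.1269, 0.118 ])), (0.58, array([0.3885, 0.2911, 0.118 ]))]
```

View pics/c3.png

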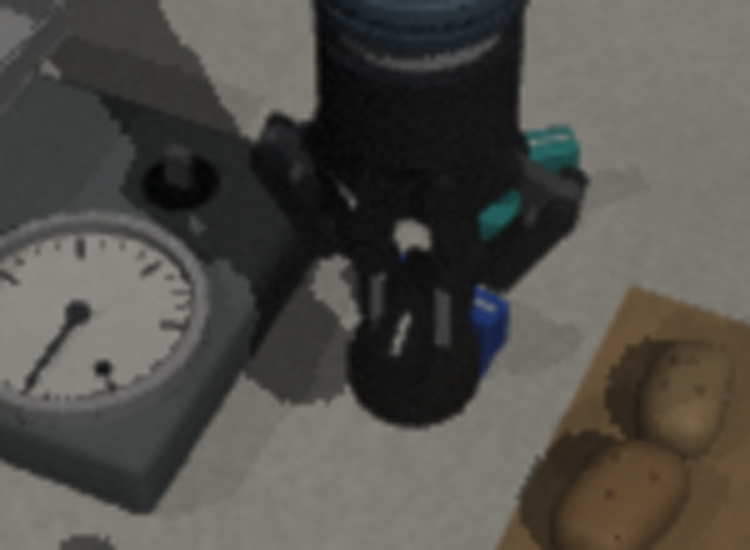

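The knob hangs upright in the fingers. In the crop its skirt spans x 348–480 with its bottom at y 427, i.e. px 279.6–306 and 235.4.

```bash
cat > fit.py <<'E'
from h import *
from scipy.optimize import least_squares
S=cam("scene"); s=env.read_state(); R=Ro.from_quat(s["tcp_rot"]).as_matrix()
img=S["image"].astype(int); 
a=np.linspace(0,2*np.pi,180)
zb=s["tcp_pos"][2]-.0455
def sil(c):
    P=np.array([proj(S,[c[0]+.0285*np.cos(t),c[1]+.0285*np.sin(t),z]) for t in a for z in(zb,zb+.024)])
    return np.array([P[:,0].min(),P[:,0].max(),P[:,1].max()])
obs=np.array([279.6,306,235.4])
r=least_squares(lambda c:sil(c)-obs,s["tcp_pos"][:2],diff_step=1e-4)
d=np.array([*(r.x-s["tcp_pos"][:2]),0])
print(r.x,r.fun,"tool offset mm",(R.T@d*1e3).round(1),"nose dir world",R[:,0])
E
python3 fit.py
```

```text
[0.55556911 0.12083011] [-0.32107459  0.31989425 -0.01705533] tool offset mm [-1.7  0.2 -0. ] nose dir world [-9.84840005e-01 -1.73465166e-01  2.46764169e-05]
```

```bash
python3 -m creep '[[0.122,-0.133,0,0,0,0,1],[0.122,-0.133,0,0,0,0,1],[0.122,-0.133,0,0,0,0,1],[0.122,-0.133,0,0,0,0,1],[0.122,-0.133,0,0,0,0,1],[0.123,-0.134,0.06,0,0,0,1],[0,0,0.1,0,0,0,1],[0,0,0,0,0,0,1]]'
python3 - <<'E'
from h import *
rel([.4373,-.0623,.1275],100)
S=cam("scene");T=cam("top")
im=np.zeros((450,800,3),np.uint8)
im[:,:400]=cv2.resize(S["image"][140:200,220:273],(400,450),interpolation=cv2.INTER_CUBIC)
im[:,400:]=cv2.resize(T["image"][200:290,290:370],(400,450),interpolation=cv2.INTER_CUBIC)
save("c4.png",im)
print(proj(S,[.439,-.062,.077]))
E
```

```text
clock: 6.25
tcp_pos: [0.4347, -0.0634, 0.1329]
tcp_rot: [-0.085, 0.996, 0.001, -0.002]
force: [-1.3, -0.2, -0.7]
grip_width: 0.223
grasp_force: 44.1
tcp [ 0.4347 -0.0634  0.1329] yaxis yaw 99.8 tilt z [-0.004  0.002 -1.   ] shares [-0.014  0.003  0.027]
turn world yaw 0.2  -> wz total shares -0.06 j6 -2.14
[245.6705008 179.4186989]
```

View pics/c4.png

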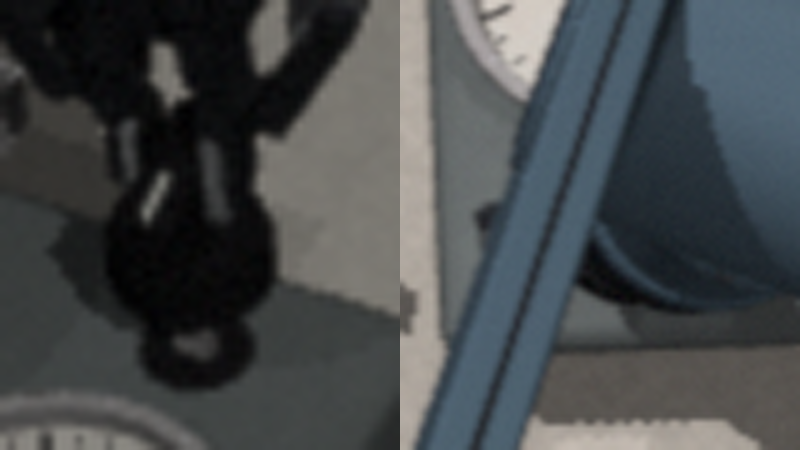

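```bash
sed -i 's/^obs=.*/obs=np.array([234.0,256.4,183.3])/' fit.py; python3 fit.py; python3 - <<'E'
from h import *
rel([.4373,-.0623,.1275],100)
S=cam("scene")
for z in(.055,.065,.077): print(z,ray(S,(246.0,186),z).round(4), proj(S,[.439,-.062,z]))
E
```

```text
[ 0.43668251 -0.06193117] [-0.64575889  0.6569905  -0.03365501] tool offset mm [ 1.2  0.4 -0. ] nose dir world [-9.84760390e-01 -1.73915989e-01 -4.51713881e-04]
tcp [ 0.4379 -0.0622  0.1357] yaxis yaw 100.0 tilt z [ 0.  0. -1.] shares [ 0.003 -0.     0.041]
turn world yaw -0.0  -> wz total shares 0.0 j6 -2.14
0.055 [ 0.4411 -0.0619  0.055 ] [246.36397328 185.46823122]
0.065 [ 0.4492 -0.0566  0.065 ] [246.05152791 182.74260269]
0.077 [ 0.459  -0.0502  0.077 ] [245.6705008 179.4186989]
```

```bash
python3 -m creep '[[0.003,0,0.012,0,0,0,1],[0,0,0.012,0,0,0,1],[0,0,0.012,0,0,0,1],[0,0,0.01,0,0,0,1],[0,0,0.01,0,0,0,1],[0,0,0.01,0,0,0,1],[0,0,0.005,0,0,0,1],[0,0,0,0,0,0,1]]'; python3 -c "
from h import *
s=env.read_state();print(s['tcp_pos'],s['force'],s['torque'])"
```

```text
clock: 7.12
tcp_pos: [0.4365, -0.0625, 0.1206]
tcp_rot: [-0.087, 0.996, 0.0, -0.0]
force: [-0.4, -0.4, -1.2]
grip_width: 0.217
grasp_force: 44.1
[ 0.43654984 -0.06249344  0.12059548] [-0.35139109 -0.43814869 -1.23403434] [-0.00018394 -0.01235788 -0.00617647]
```

```bash
python3 -m creep '[[0,0,0.006,0,0,0,1],[0,0,0.006,0,0,0,1],[0,0,0.006,0,0,0,1],[0,0,0.005,0,0,0,1],[0,0,0.005,0,0,0,1],[0,0,0,0,0,0,1],[0,0,0,0,0,0,1],[0,0,0,0,0,0,1]]'; python3 -c "
from h import *
s=env.read_state();print(s['tcp_pos'],s['force'],s['torque'])"
```

```text
clock: 7.78
tcp_pos: [0.4368, -0.0626, 0.1155]
tcp_rot: [-0.087, 0.996, -0.0, 0.0]
force: [-0.9, -0.1, 3.2]
grip_width: 0.225
grasp_force: 44.7
[ 0.43681261 -0.06261755  0.11551219] [-0.87918363 -0.09252386  3.19340636] [0.08106091 0.17414231 0.01661485]
```

```bash
python3 -m creep '[[0,0,0,0,0,-0.5,1],[0,-0.0005,0,0,0,-0.5,1],[0,-0.0005,0,0,0,-0.5,1],[0,-0.0005,0,0,0,-0.5,1],[0,-0.0005,0,0,0,-0.5,1],[0,0,0,0,0,-0.5,1],[0,0,0,0,0,0,1],[0,0,0,0,0,0,1]]'; python3 -c "
from h import *
s=env.read_state();print(s['tcp_pos'],s['force'],s['torque']);rel([.437,-.0625,.114],90)"
```

```text
clock: 8.45
tcp_pos: [0.4373, -0.0633, 0.1155]
tcp_rot: [-0.19, 0.982, -0.0, 0.0]
force: [1.2, -0.8, 1.4]
grip_width: 0.224
grasp_force: 44.4
[ 0.43731937 -0.06327263  0.11552589] [ 1.17400752 -0.84623994  1.43291235] [-0.2068366  -0.13684058 -0.00899886]
tcp [ 0.4373 -0.0633  0.1155] yaxis yaw 111.9 tilt z [ 0.001 -0.001 -1.   ] shares [0.    0.004 0.008]
turn world yaw -21.9  -> wz total shares 5.49 j6 -2.35
```

```bash
python3 -m creep '[[0,0,0.004,0,0,0.4,1],[0,0.0004,0,0,0,0.5,1],[0,0.0004,0,0,0,0.5,1],[0,0.0004,0,0,0,0.5,1],[0,0.0004,0,0,0,0.5,1],[0,0.0004,0,0,0,0.5,1],[0,0.0004,0,0,0,0.5,1],[0,0,0,0,0,0,1]]'; python3 -c "
from h import *
s=env.read_state();print(s['tcp_pos'],s['force'],s['torque']);rel([.437,-.0625,.114],90)"
```

```text
clock: 9.12
tcp_pos: [0.4372, -0.0623, 0.1151]
tcp_rot: [-0.072, 0.997, -0.0, 0.001]
force: [-0.1, 0.8, 6.2]
grip_width: 0.224
grasp_force: 45.1
[ 0.43716183 -0.06233615  0.11511117] [-0.11953669  0.84820989  6.23024551] [ 0.19292363  0.01051672 -0.01410648]
tcp [ 0.4372 -0.0623  0.1151] yaxis yaw 98.2 tilt z [ 0.001  0.    -1.   ] shares [ 0.001 -0.001  0.006]
turn world yaw -8.2  -> wz total shares 2.06 j6 -2.11
```

```bash
python3 -m creep '[[0,0.0004,0,0,0,0.5,1],[0,0.0004,0,0,0,0.5,1],[0,0.0004,0,0,0,0.5,1],[0,0.0004,0,0,0,0.5,1],[0,0.0004,0,0,0,0.5,1],[0,0.0004,0,0,0,0.5,1],[0,0,0,0,0,0,1],[0,0,0,0,0,0,1]]'; python3 -c "
from h import *
s=env.read_state();print(s['tcp_pos'],s['force'],s['torque']);rel([.437,-.0625,.114],90)"
```

```text
clock: 9.78
tcp_pos: [0.4373, -0.0618, 0.115]
tcp_rot: [0.031, 1.0, 0.0, 0.001]
force: [0.2, 2.0, 5.6]
grip_width: 0.227
grasp_force: 44.9
[ 0.43731717 -0.06179273  0.11497207] [0.205904   2.01683527 5.62424567] [ 0.46438915 -0.24840143  0.02159346]
tcp [ 0.4373 -0.0618  0.115 ] yaxis yaw 86.4 tilt z [ 0.002  0.    -1.   ] shares [ 0.001 -0.004  0.005]
turn world yaw 3.6  -> wz total shares -0.9 j6 -1.9
```

```bash
python3 -m creep '[[0,0.001,0,0,0,0.5,1],[0,0.001,0,0,0,0.5,1],[0,0.0004,0,0,0,0.5,1],[0,0.0004,0,0,0,0.5,1],[0,0.0004,0,0,0,0.5,1],[0,0.0004,0,0,0,0.5,1],[0,0,0,0,0,0,1],[0,0,0,0,0,0,1]]'; python3 -c "
from h import *
s=env.read_state();print(s['tcp_pos'],s['force'],s['torque']);rel([.437,-.0625,.114],90)"
```

```text
clock: 10.45
tcp_pos: [0.4376, -0.0612, 0.115]
tcp_rot: [0.136, 0.991, 0.0, 0.001]
force: [0.4, 1.7, 5.3]
grip_width: 0.224
grasp_force: 44.9
[ 0.43755026 -0.06116833  0.11500526] [0.36718547 1.67307718 5.34054161] [ 0.40607248 -0.28707262 -0.00180142]
tcp [ 0.4376 -0.0612  0.115 ] yaxis yaw 74.4 tilt z [ 0.002  0.    -1.   ] shares [ 0.001 -0.007  0.005]
turn world yaw 15.6  -> wz total shares -3.9 j6 -1.69
```

```bash
python3 -m creep '[[0,0.001,0,0,0,0.5,1],[0,0.001,0,0,0,0.5,1],[0,0.0004,0,0,0,0.5,1],[0,0.0004,0,0,0,0.5,1],[0,0.0004,0,0,0,0.5,1],[0,0.0004,0,0,0,0.5,1],[0,0,0,0,0,0,1],[0,0,0,0,0,0,1]]'; python3 -c "
from h import *
s=env.read_state();print(s['tcp_pos'],s['force'],s['torque']);rel([.437,-.0625,.114],90)
S=cam('scene');T=cam('top')
im=np.zeros((450,800,3),np.uint8)
im[:,:400]=cv2.resize(S['image'][140:230,200:280],(400,450),interpolation=cv2.INTER_CUBIC)
im[:,400:]=cv2.resize(T['image'][160:250,290:370],(400,450),interpolation=cv2.INTER_CUBIC)
save('c5.png',im)"
```

```text
clock: 11.12
tcp_pos: [0.4378, -0.0606, 0.1151]
tcp_rot: [0.238, 0.971, 0.0, 0.001]
force: [0.8, 1.4, 5.2]
grip_width: 0.224
grasp_force: 44.9
[ 0.43784608 -0.06062996  0.1150662 ] [0.84695641 1.42112595 5.17653458] [ 0.2821565  -0.25676121  0.02848728]
tcp [ 0.4378 -0.0606  0.1151] yaxis yaw 62.4 tilt z [ 0.002 -0.    -1.   ] shares [-0.001 -0.01   0.005]
turn world yaw 27.6  -> wz total shares -6.89 j6 -1.48
```

View pics/c5.png

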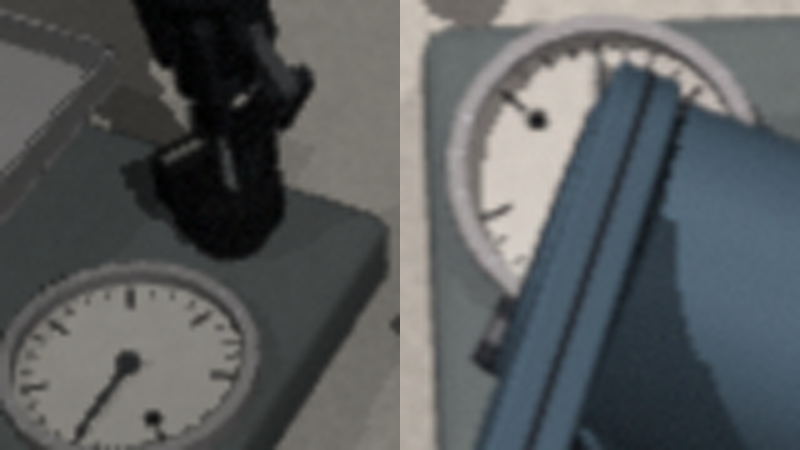

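The knob is seated in its plain bore on the spindle, nose at about -28°, with the dial unmoved. The flat was not found from +22° to -28°, so I'll sweep back and on anticlockwise.

```bash
python3 -m creep '[[0,-0.001,-0.001,0,0,-1,1],[0,-0.001,0,0,0,-1,1],[0,-0.001,0,0,0,-1,1],[0,-0.001,0,0,0,-1,1],[0,-0.001,0,0,0,-1,1],[0,-0.001,0,0,0,-1,1],[0,-0.001,0,0,0,-1,1],[0,-0.001,0,0,0,-1,1]]'; python3 -c "
from h import *
s=env.read_state();print(s['tcp_pos'],s['force'],s['torque']);rel([.437,-.0625,.114],90)"
```

```text
clock: 11.88
tcp_pos: [0.4372, -0.0629, 0.1152]
tcp_rot: [-0.04, 0.999, -0.001, 0.001]
force: [0.9, -2.0, 5.4]
grip_width: 0.226
grasp_force: 44.9
[ 0.43721779 -0.06285345  0.11521044] [ 0.94753132 -2.00239548  5.36888351] [-0.21762702 -0.01572804 -0.04334002]
tcp [ 0.4372 -0.0629  0.1152] yaxis yaw 94.6 tilt z [ 0.001 -0.001 -1.   ] shares [0.001 0.002 0.006]
turn world yaw -4.6  -> wz total shares 1.16 j6 -2.05
```

```bash
python3 -m creep '[[0,-0.001,0,0,0,-0.7,1],[0,-0.001,0,0,0,-0.7,1],[0,-0.001,0,0,0,-0.7,1],[0,-0.001,0,0,0,-0.7,1],[0,-0.0005,0,0,0,-0.5,1],[0,-0.0005,0,0,0,-0.5,1],[0,0,0,0,0,0,1],[0,0,0,0,0,0,1]]'; python3 -c "
from h import *
s=env.read_state();print(s['tcp_pos'],s['force'],s['torque']);rel([.437,-.0625,.114],90)"
```

```text
clock: 12.55
tcp_pos: [0.4376, -0.0636, 0.1152]
tcp_rot: [-0.17, 0.985, -0.001, 0.001]
force: [1.5, -1.8, 4.6]
grip_width: 0.227
grasp_force: 44.8
[ 0.43760625 -0.06364704  0.11517052] [ 1.46112189 -1.83052217  4.5625394 ] [-0.26928349 -0.3489196   0.01576759]
tcp [ 0.4376 -0.0636  0.1152] yaxis yaw 109.6 tilt z [ 0.002 -0.001 -1.   ] shares [0.001 0.006 0.006]
turn world yaw -19.6  -> wz total shares 4.89 j6 -2.31
```

```bash
python3 -m creep '[[0,-0.0005,0,0,0,-0.5,1],[0,-0.0005,0,0,0,-0.5,1],[0,-0.0005,0,0,0,-0.5,1],[0,-0.0005,0,0,0,-0.5,1],[0,-0.0005,0,0,0,-0.5,1],[0,-0.0005,0,0,0,-0.5,1],[0,0,0,0,0,0,1],[0,0,0,0,0,0,1]]'; python3 -c "
from h import *
s=env.read_state();print(s['tcp_pos'],s['force'],s['torque']);rel([.437,-.0625,.114],90)"
```

```text
clock: 13.22
tcp_pos: [0.4379, -0.0642, 0.1152]
tcp_rot: [-0.272, 0.962, -0.001, 0.001]
force: [2.0, -0.7, 5.5]
grip_width: 0.23
grasp_force: 44.9
[ 0.43786768 -0.06415615  0.11518966] [ 1.96620845 -0.72908928  5.53815173] [-2.06188152e-01 -3.51818003e-01  2.01941580e-04]
tcp [ 0.4379 -0.0642  0.1152] yaxis yaw 121.6 tilt z [ 0.002 -0.001 -1.   ] shares [-0.001  0.009  0.006]
turn world yaw -31.6  -> wz total shares 7.89 j6 -2.52
```

```bash
python3 -m creep '[[-0.004,0,0,0,0,0,1],[-0.004,0,0,0,0,0,1],[0,0,0,0,0,0,1],[0,0.0005,0,0,0,0.5,1],[0,0.0005,0,0,0,0.5,1],[0,0.0005,0,0,0,0.5,1],[0,0,0,0,0,0,1],[0,0,0,0,0,0,1]]'; python3 -c "
from h import *
s=env.read_state();print(s['tcp_pos'],s['force'],s['torque']);rel([.437,-.0625,.114],90)"; sed -i 's/^obs=.*/obs=np.array([0,0,0])/' fit.py; python3 - <<'E'
from h import *
S=cam("scene");a=np.linspace(0,6.28,180)
for zb in(.069,.077):
  P=np.array([proj(S,[.440+.0285*np.cos(t),-.062+.0285*np.sin(t),z]) for t in a for z in(zb,zb+.024)])
  print(zb,P[:,0].min(),P[:,0].max(),P[:,1].max())
E
```

```text
clock: 13.88
tcp_pos: [0.438, -0.063, 0.1149]
tcp_rot: [-0.221, 0.975, -0.0, -0.0]
force: [-0.1, -1.7, 5.9]
grip_width: 0.225
grasp_force: 45.0
[ 0.4379642  -0.06301002  0.11485416] [-0.10889656 -1.74897062  5.9306521 ] [-0.42801556  0.14118813 -0.03638046]
tcp [ 0.438  -0.063   0.1149] yaxis yaw 115.6 tilt z [-0.001 -0.001 -1.   ] shares [0.003 0.004 0.004]
turn world yaw -25.6  -> wz total shares 6.39 j6 -2.41
0.069 233.55534280176778 256.9285531658025 190.0516883281938
0.077 233.22110378206978 256.7386843969053 187.83853830207428
```

```bash
python3 -m creep '[[-0.002,-0.003,0,0,0,0,1],[0,0,0,0,0,0,1],[0,0.0005,0,0,0,0.5,1],[0,0.0005,0,0,0,0.5,1],[0,0.0005,0,0,0,0.5,1],[0,0.0005,0,0,0,0.5,1],[0,0,0,0,0,0,1],[0,0,0,0,0,0,1]]'; python3 -c "
from h import *
s=env.read_state();print(s['tcp_pos'],s['force'],s['torque']);rel([.437,-.0625,.114],90)"
```

```text
clock: 14.6
tcp_pos: [0.4377, -0.0625, 0.1147]
tcp_rot: [-0.153, 0.988, 0.0, -0.001]
force: [-3.2, -1.6, 6.8]
grip_width: 0.222
grasp_force: 45.2
[ 0.43769422 -0.06247725  0.11468698] [-3.23715516 -1.57882888  6.80862394] [-0.1444732   0.48480302 -0.01457949]
tcp [ 0.4377 -0.0625  0.1147] yaxis yaw 107.6 tilt z [-0.002  0.    -1.   ] shares [0.003 0.001 0.003]
turn world yaw -17.6  -> wz total shares 4.39 j6 -2.27
```

```bash
python3 -m creep '[[-0.001,0.0005,0,0,0,0.5,1],[0,0.0005,0,0,0,0.5,1],[0,0.0005,0,0,0,0.5,1],[0,0.0005,0,0,0,0.5,1],[0,0,0,0,0,0,1],[0,0,0,0,0,0,1],[0,0,0,0,0,0,1],[0,0,0,0,0,0,1]]'; python3 -c "
from h import *
s=env.read_state();print(s['tcp_pos'],s['force'],s['torque']);rel([.437,-.0625,.114],90)"
```

```text
clock: 15.27
tcp_pos: [0.4383, -0.062, 0.1144]
tcp_rot: [-0.084, 0.996, 0.0, -0.001]
force: [0.6, 0.9, -1.5]
grip_width: 0.221
grasp_force: 44.1
[ 0.43832894 -0.06197174  0.11437637] [ 0.5618721   0.88601727 -1.46352066] [ 0.00479933  0.02011917 -0.0108256 ]
tcp [ 0.4383 -0.062   0.1144] yaxis yaw 99.6 tilt z [-0.001  0.    -1.   ] shares [ 0.007 -0.001  0.002]
turn world yaw -9.6  -> wz total shares 2.41 j6 -2.13
```

It dropped in at nose ≈ 10°. Now I'll push it home.

```bash
python3 -m creep '[[0,0,0.008,0,0,0.3,1],[0,0,0.008,0,0,0.3,1],[0,0,0.008,0,0,0,1],[0,0,0.008,0,0,0,1],[0,0,0.008,0,0,0,1],[0,0,0.008,0,0,0,1],[0,0,0,0,0,0,1],[0,0,0,0,0,0,1]]'; python3 -c "
from h import *
s=env.read_state();print(s['tcp_pos'],s['force'],s['torque']);rel([.437,-.0625,.114],90)"
```

```text
clock: 15.93
tcp_pos: [0.4388, -0.0621, 0.105]
tcp_rot: [-0.063, 0.998, 0.0, -0.0]
force: [0.2, -0.2, -0.8]
grip_width: 0.223
grasp_force: 44.1
[ 0.43877688 -0.06211766  0.10497527] [ 0.20702187 -0.15789977 -0.75526212] [-0.0606398   0.0215947  -0.06743627]
tcp [ 0.4388 -0.0621  0.105 ] yaxis yaw 97.2 tilt z [-0.  0. -1.] shares [ 0.009 -0.001 -0.045]
turn world yaw -7.2  -> wz total shares 1.8 j6 -2.09
```

```bash
python3 -m creep '[[0,0,0.005,0,0,0,1],[0,0,0.005,0,0,0,1],[0,0,0.004,0,0,0,1],[0,0,0.004,0,0,0,1],[0,0,0.003,0,0,0,1],[0,0,0,0,0,0,1],[0,0,0,0,0,0,1],[0,0,0,0,0,0,1]]'; python3 -c "
from h import *
s=env.read_state();print(s['tcp_pos'],s['force'],s['torque']);rel([.437,-.0625,.114],90)
T=cam('top');S=cam('scene')
for n,c in(('top',T),('scene',S)):
  for l in('needle_tip','dial_zero'):
    for d in env.pinpoint(l,n): print(n,l,d['conf'],ray(c,d['xy'],.061).round(4))"
```

```text
clock: 16.6
tcp_pos: [0.4388, -0.0621, 0.1018]
tcp_rot: [-0.063, 0.998, -0.0, 0.0]
force: [-3.7, 0.4, 9.4]
grip_width: 0.226
grasp_force: 45.4
[ 0.43878577 -0.06213987  0.10175164] [-3.66282377  0.41655357  9.36392546] [0.19303427 0.55245653 0.01517076]
tcp [ 0.4388 -0.0621  0.1018] yaxis yaw 97.2 tilt z [ 0. -0. -1.] shares [ 0.009 -0.001 -0.061]
turn world yaw -7.2  -> wz total shares 1.8 j6 -2.09
top needle_tip 0.19 [0.7462 0.0233 0.061 ]
top dial_zero 0.79 [ 0.5686 -0.0279  0.061 ]
scene dial_zero 0.9 [ 0.5702 -0.0215  0.061 ]
```

```bash
python3 -m creep '[[0.002,0.0008,-0.004,0,0,0.8,1],[0,0.0008,0,0,0,0.8,1],[0,0.0007,0,0,0,0.8,1],[0,0.0007,0,0,0,0.8,1],[0,0.0007,0,0,0,0.8,1],[0,0.0007,0,0,0,0.8,1],[0,0.0007,0,0,0,0.8,1],[0,0.0007,0,0,0,0.8,1]]'; python3 -c "
from h import *
s=env.read_state();print(s['tcp_pos'],s['force'],s['torque']);rel([.437,-.0625,.114],90)
T=cam('top');S=cam('scene')
for n,c in(('top',T),('scene',S)):
  for l in('needle_tip','dial_zero'):
    for d in env.pinpoint(l,n): 
       p=ray(c,d['xy'],.061);print(n,l,d['conf'],p.round(4),np.degrees(np.arctan2(p[1]+.0625,p[0]-.5425)))"
```

```text
clock: 17.57
tcp_pos: [0.4404, -0.0612, 0.1022]
tcp_rot: [0.161, 0.987, 0.0, 0.002]
force: [4.7, 1.8, -1.3]
grip_width: 0.222
grasp_force: 43.9
[ 0.44038886 -0.06119234  0.10224154] [ 4.65065715  1.83686264 -1.29806082] [ 0.2338768  -0.90155254  0.02973514]
tcp [ 0.4404 -0.0612  0.1022] yaxis yaw 71.4 tilt z [ 0.004 -0.    -1.   ] shares [ 0.014 -0.012 -0.059]
turn world yaw 18.6  -> wz total shares -4.64 j6 -1.64
top dial_zero 0.56 [ 0.5664 -0.027   0.061 ] 56.04198315906348
top dial_zero 0.16 [0.4277 0.3663 0.061 ] 104.98912164435136
scene needle_tip 0.4 [0.781  0.1601 0.061 ] 43.0298172232439
scene needle_tip 0.39 [ 0.593  -0.0526  0.061 ] 11.057571341835827
scene dial_zero 0.79 [ 0.5824 -0.0224  0.061 ] 45.18597775339166
```

```bash
python3 -m creep '[[-0.002,0.0008,0,0,0,0.8,1],[-0.002,0.0008,0,0,0,0.8,1],[0,0.0007,0,0,0,0.8,1],[0,0.0007,0,0,0,0.8,1],[0,0.0007,0,0,0,0.8,1],[0,0.0007,0,0,0,0.8,1],[0,0.0007,0,0,0,0.8,1],[0,0,0,0,0,0,1]]'; python3 -c "
from h import *
s=env.read_state();print(s['tcp_pos'],s['force'],s['torque']);rel([.437,-.0625,.114],90)
T=cam('top');S=cam('scene')
for n,c in(('top',T),('scene',S)):
  for l in('needle_tip','dial_zero'):
    for d in env.pinpoint(l,n): 
       p=ray(c,d['xy'],.061);print(n,l,d['conf'],p.round(4),np.degrees(np.arctan2(p[1]+.0625,p[0]-.5425)))
im=np.zeros((450,800,3),np.uint8)
im[:,:400]=cv2.resize(S['image'][150:240,190:270],(400,450),interpolation=cv2.INTER_CUBIC)
im[:,400:]=cv2.resize(T['image'][150:240,290:370],(400,450),interpolation=cv2.INTER_CUBIC)
save('c6.png',im)"
```

```text
clock: 18.53
tcp_pos: [0.441, -0.061, 0.1022]
tcp_rot: [0.349, 0.937, -0.0, 0.002]
force: [4.7, -1.0, -0.9]
grip_width: 0.226
grasp_force: 44.1
[ 0.44103822 -0.06096292  0.10218528] [ 4.71958517 -0.99993968 -0.85303859] [-0.13899787 -0.83563903 -0.01551351]
tcp [ 0.441  -0.061   0.1022] yaxis yaw 49.2 tilt z [ 0.003 -0.001 -1.   ] shares [ 0.01  -0.019 -0.059]
turn world yaw 40.8  -> wz total shares -10.2 j6 -1.25
top dial_zero 0.63 [ 0.5792 -0.0334  0.061 ] 38.41201211337343
scene needle_tip 0.39 [ 0.5971 -0.0594  0.061 ] 3.2289964198790053
scene dial_zero 0.89 [ 0.5717 -0.0385  0.061 ] 39.38813714454863
scene dial_zero 0.71 [0.7857 0.0475 0.061 ] 24.341661298955866
scene dial_zero 0.16 [ 0.5245 -0.1073  0.061 ] -111.86074323885872
```

View pics/c6.png

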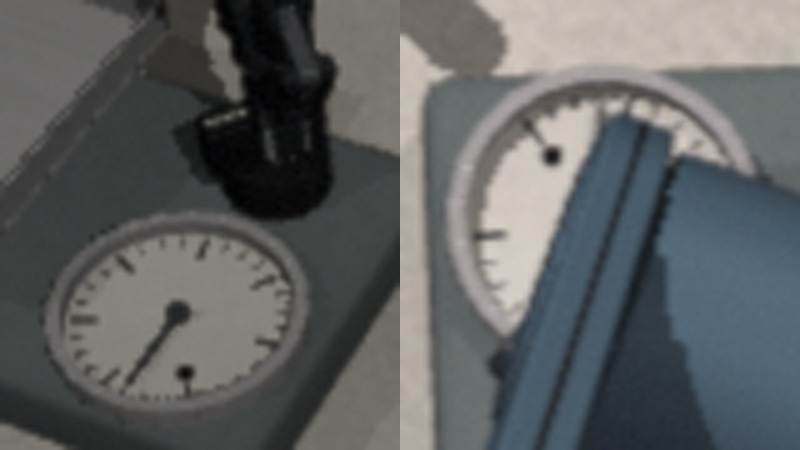

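The top crop shows the zero tick at (527,122) about dial centre (605,222), i.e. ≈38°, with the needle at ≈1.5°. About 36° remain.

```bash
python3 -m creep '[[-0.002,0.0008,0,0,0,1,1],[-0.002,0.0008,0,0,0,1,1],[0,0.0007,0,0,0,1,1],[0,0.0007,0,0,0,1,1],[0,0.0007,0,0,0,1,1],[0,0.0007,0,0,0,1,1],[0,0.0007,0,0,0,1,1],[0,0,0,0,0,1,1]]'; python3 -c "
from h import *
s=env.read_state();print(s['tcp_pos'],s['force'],s['torque']);rel([.437,-.0625,.114],90)
T=cam('top');S=cam('scene');S=cam('scene')
for n,c in(('top',T),('scene',S)):
  for l in('needle_tip','dial_zero'):
    for d in env.pinpoint(l,n): 
       p=ray(c,d['xy'],.061);print(n,l,d['conf'],p.round(4),np.degrees(np.arctan2(p[1]+.0625,p[0]-.5425)))
im=np.zeros((450,800,3),np.uint8)
im[:,:400]=cv2.resize(S['image'][150:240,190:270],(400,450),interpolation=cv2.INTER_CUBIC)
im[:,400:]=cv2.resize(T['image'][150:240,290:370],(400,450),interpolation=cv2.INTER_CUBIC)
save('c7.png',im)"
```

```text
clock: 19.5
tcp_pos: [0.4416, -0.0608, 0.1021]
tcp_rot: [0.594, 0.805, -0.0, 0.001]
force: [3.6, -1.2, 1.0]
grip_width: 0.223
grasp_force: 44.4
[ 0.44161862 -0.06084154  0.10212056] [ 3.61607166 -1.18866169  1.0375267 ] [-0.20629504 -0.57865659  0.05594593]
tcp [ 0.4416 -0.0608  0.1021] yaxis yaw 17.2 tilt z [ 0.001 -0.001 -1.   ] shares [-0.001 -0.024 -0.059]
turn world yaw 72.8  -> wz total shares -18.21 j6 -0.69
top dial_zero 0.85 [ 0.5862 -0.0546  0.061 ] 10.299675466831909
top dial_zero 0.6 [0.6781 0.305  0.061 ] 69.75056471068169
top dial_zero 0.53 [0.7455 0.1393 0.061 ] 44.8263603587029
scene needle_tip 0.59 [ 0.5952 -0.0552  0.061 ] 7.943474824603119
scene dial_zero 0.66 [ 0.5892 -0.0629  0.061 ] -0.4510268630166924
scene dial_zero 0.54 [ 0.5024 -0.0992  0.061 ] -137.53695650151317
```

View pics/c7.png

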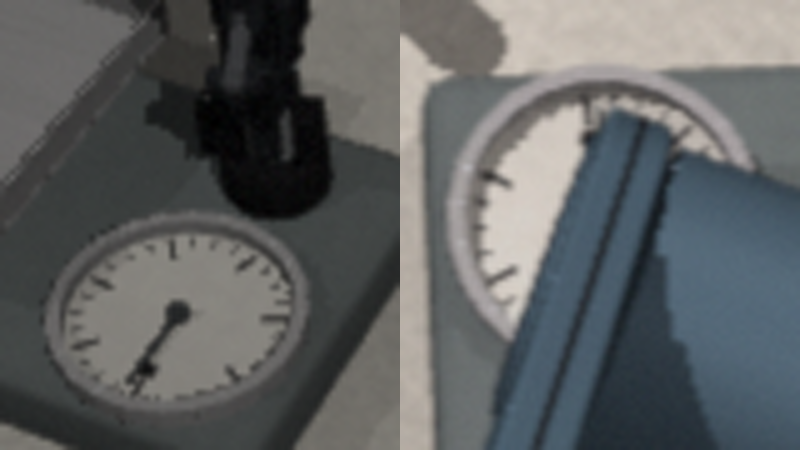

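Zero is still about 6–7° anticlockwise of the needle, with the dot just beside the needle tip in the scene crop.

```bash
python3 -m creep '[[0,0,0,0,0,0.4,1],[0,0,0,0,0,0.4,1],[0,0,0,0,0,0.4,1],[0,0,0,0,0,0.4,1],[0,0,0,0,0,0,1],[0,0,0,0,0,0,1],[0,0,0,0,0,0,1],[0,0,0,0,0,0,1]]'; python3 -c "
from h import *
s=env.read_state();print(s['tcp_pos'],s['force'],s['torque']);rel([.437,-.0625,.114],90)
T=cam('top');S=cam('scene')
im=np.zeros((450,800,3),np.uint8)
im[:,:400]=cv2.resize(S['image'][185:235,196:254],(400,450),interpolation=cv2.INTER_CUBIC)
im[:,400:]=cv2.resize(T['image'][150:240,290:370],(400,450),interpolation=cv2.INTER_CUBIC)
save('c8.png',im)"
```

```text
clock: 20.52
tcp_pos: [0.4417, -0.0607, 0.102]
tcp_rot: [0.637, 0.771, 0.0, 0.001]
force: [3.5, -2.9, 3.9]
grip_width: 0.227
grasp_force: 44.7
[ 0.44167204 -0.06070694  0.10202009] [ 3.54053475 -2.87444107  3.91874641] [-0.63036889 -0.756192    0.04113067]
tcp [ 0.4417 -0.0607  0.102 ] yaxis yaw 10.9 tilt z [ 0.001 -0.001 -1.   ] shares [-0.004 -0.025 -0.06 ]
turn world yaw 79.1  -> wz total shares -19.78 j6 -0.58
```

View pics/c8.png

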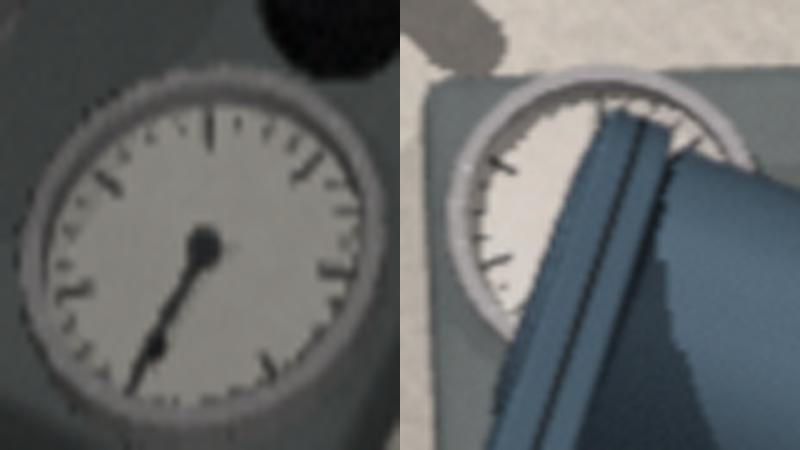

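The zero dot and tick now lie under the needle (scene crop, (155,345)). Releasing and lifting.

```bash
python3 -m creep '[[0,0,0,0,0,0,0.3],[0,0,0,0,0,0,0],[0,0,0,0,0,0,0],[0,0,-0.02,0,0,0,0],[0,0,-0.1,0,0,0,0],[0,0,-0.2,0,0,0,0],[0,0,-0.2,0,0,0,0],[0,0,-0.1,0,0,0,0]]'; python3 - <<'E'
from h import *
s=env.read_state();print(s['clock'],s['tcp_pos'],s['force'],s["grip_width"])
rel([.5,.15,.23],90)
E
```

```text
clock: 21.28
tcp_pos: [0.442, -0.0605, 0.2298]
tcp_rot: [0.637, 0.771, 0.001, 0.002]
force: [0.4, -0.8, -0.0]
grip_width: 0.501
grasp_force: 0.0
21.2833 [ 0.44197139 -0.06050558  0.22984565] [ 0.37312467 -0.81627115 -0.03301366] 0.5008099694648982
tcp [ 0.442  -0.0605  0.2298] yaxis yaw 10.8 tilt z [ 0.004 -0.001 -1.   ] shares [ 0.979  0.483 -0.001]
turn world yaw 79.2  -> wz total shares -19.79 j6 -0.58
```

```bash
python3 -m creep '[[0.129,-0.089,0,0,0,0,-0.5],[0.129,-0.089,0,0,0,0,-1],[0.129,-0.089,0,0,0,0,-1],[0.129,-0.089,0,0,0,0,-1],[0.129,-0.089,0,0,0,0,-1],[0,0,0,0,0,0,-1],[0,0,0,0,0,0,-1],[0,0,0,0,0,0,-1]]'; cat > pot.py <<'E'
from h import *
def pots(n="top"):
    c=cam(n); out=[]
    for d in env.outline_of("potato1",n):
        m=d["pixels"].astype(np.uint8); 
        if d["conf"]<.3 or m.sum()<150: continue
        p=np.argwhere(m)[:,::-1].astype(float)
        z=.02
        w=np.array([ray(c,q,z)[:2] for q in p]); cen=w.mean(0); ev,V=np.linalg.eigh(np.cov((w-cen).T))
        yaw=np.degrees(np.arctan2(V[1,1],V[0,1]))%180
        print(n,round(d["conf"],2),cen.round(4),"LxW mm",(4*np.sqrt(ev[::-1])*1e3).round(1),"long axis yaw",yaw.round(0),"closing yaw",((yaw+90)%180).round(0))
if __name__=="__main__": pots("top");pots("scene")
E
python3 pot.py; python3 - <<'E'
from h import *
T=cam('top');rel([.5,.15,.23],90)
save('c9.png',cv2.resize(T['image'],(800,600),interpolation=cv2.INTER_CUBIC))
E
```

```text
clock: 21.95
tcp_pos: [0.3298, 0.0496, 0.226]
tcp_rot: [0.637, 0.771, 0.0, 0.0]
force: [1.0, -0.5, -0.2]
grip_width: 1.001
grasp_force: 0.0
top 0.94 [0.4213 0.2945] LxW mm [81.2 54.6] long axis yaw 21.0 closing yaw 111.0
top 0.74 [0.5232 0.3847] LxW mm [63.3 47.7] long axis yaw 134.0 closing yaw 44.0
top 0.73 [0.5157 0.208 ] LxW mm [75.2 52.5] long axis yaw 166.0 closing yaw 76.0
top 0.63 [0.4343 0.3878] LxW mm [84.4 54.2] long axis yaw 47.0 closing yaw 137.0
top 0.55 [0.439  0.2132] LxW mm [66.1 46.1] long axis yaw 3.0 closing yaw 93.0
scene 0.94 [0.5229 0.3838] LxW mm [70.3 49.7] long axis yaw 145.0 closing yaw 55.0
scene 0.86 [0.4375 0.2126] LxW mm [73.4 43.2] long axis yaw 10.0 closing yaw 100.0
scene 0.83 [0.4191 0.2936] LxW mm [98.3 55.9] long axis yaw 16.0 closing yaw 106.0
scene 0.7 [0.5136 0.2068] LxW mm [86.8 56.2] long axis yaw 173.0 closing yaw 83.0
tcp [0.3301 0.0491 0.2256] yaxis yaw 10.7 tilt z [-0.001  0.    -1.   ] shares [ 0.337  0.929 -0.022]
turn world yaw 79.3  -> wz total shares -19.81 j6 -0.38
```

View pics/c9.png

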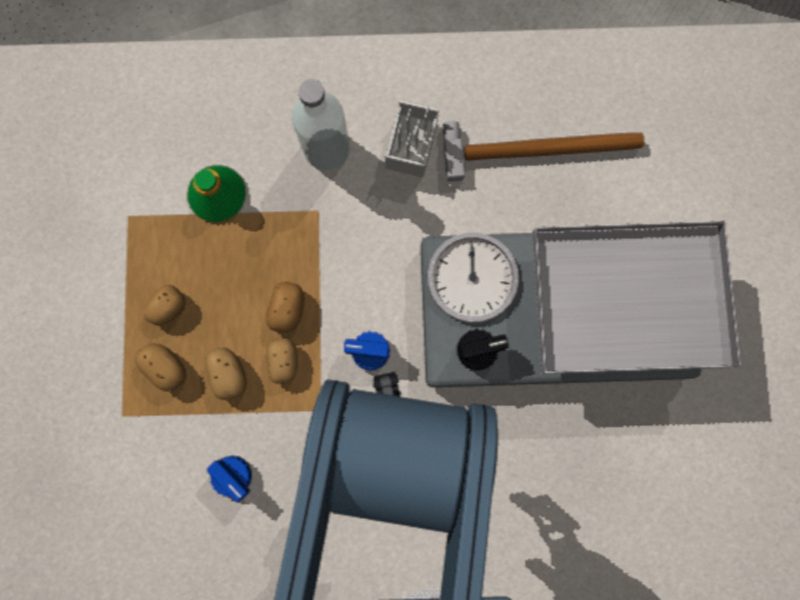

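The dial is zeroed and the knob is home. The five potatoes are clear of each other, and their positions agree in both cameras.

```bash
python3 -m creep '[[0,0,0,0,0,-1,-0.6],[0,0,0,0,0,-1,-0.6],[0,0,0,0,0,-1,-0.6],[0,0,0,0,0,-1,-0.6],[0,0,0,0,0,-1,-0.6],[0,0,0,0,0,-1,-0.6],[0,0,0,0,0,-1,-0.6],[0,0,0,0,0,-1,-0.6]]' >/dev/null;  python3 -m creep '[[0,0,0,0,0,-1,-0.6],[0,0,0,0,0,-1,-0.6],[0,0,0,0,0,-1,-0.6],[0,0,0,0,0,-1,-0.6],[0,0,0,0,0,-1,-0.6],[0,0,0,0,0,-1,-0.6],[0,0,0,0,0,-1,-0.6],[0,0,0,0,0,-1,-0.6]]'; python3 - <<'E'
from h import *
rel([.5145,.2075,.11],78)
T=cam("top");c=env.pinpoint("potato1","top");print([ray(T,d["xy"],.0)[:2].round(3) for d in c])
E
```

```text
clock: 23.53
tcp_pos: [0.3298, 0.0493, 0.2255]
tcp_rot: [0.131, 0.991, -0.0, -0.0]
force: [0.3, -0.5, -0.5]
grip_width: 0.799
grasp_force: 0.0
tcp [0.3298 0.0493 0.2255] yaxis yaw 75.0 tilt z [-0.001  0.    -1.   ] shares [-0.687  1.004  0.577]
turn world yaw 3.0  -> wz total shares -0.76 j6 -1.5
[array([0.516, 0.211]), array([0.518, 0.378]), array([0.436, 0.383]), array([ 0.449, -0.066]), array([0.419, 0.29 ]), array([ 0.752, -0.189])]
```

```bash
python3 -m creep '[[-0.1145,0.1673,0,0,0,0,-0.6],[-0.1145,0.1673,0,0,0,0,-0.6],[-0.1145,0.1673,0,0,0,0,-0.6],[-0.1145,0.1673,0,0,0,0,-0.6],[-0.1145,0.1673,0,0,0,0,-0.6],[-0.1145,0.1673,0,0,0,0,-0.6],[0,0,0.2,0,0,-0.75,-0.6],[0,0,0.2,0,0,0,-0.6]]'; python3 - <<'E'
from h import *
rel([.5145,.2075,.021],78)
E
```

```text
clock: 24.3
tcp_pos: [0.5195, 0.2093, 0.1467]
tcp_rot: [0.105, 0.994, 0.001, 0.004]
force: [0.2, -1.2, -2.1]
grip_width: 0.801
grasp_force: 0.0
tcp [0.5195 0.2093 0.1467] yaxis yaw 77.9 tilt z [ 0.008  0.002 -1.   ] shares [ 0.027 -0.016  0.628]
turn world yaw 0.1  -> wz total shares -0.03 j6 -1.18
```

```bash
python3 -m creep '[[0,0,0.18,0,0,0,-0.6],[0,0,0.18,0,0,0,-0.6],[0,0,0.14,0,0,0,-0.6],[0,0,0.08,0,0,0,-0.6],[0,0,0.042,0,0,0,-0.6],[0,0,0,0,0,0,1],[0,0,0,0,0,0,1],[0,0,0,0,0,0,1]]' 30; python3 -m creep '[[0,0,0,0,0,0,1],[0,0,-0.1,0,0,0,1],[0,0,-0.2,0,0,0,1],[0,0,-0.2,0,0,0,1],[0,0,-0.2,0,0,0,1],[0,0,-0.2,0,0,0,1],[0,0,-0.1,0,0,0,1],[0,0,0,0,0,0,1]]'; python3 - <<'E'
from h import *
rel([.46,-.20,.22],78)
E
```

```text
clock: 24.97
tcp_pos: [0.5159, 0.2075, 0.0225]
tcp_rot: [0.107, 0.994, 0.0, 0.001]
force: [1.3, -0.1, -1.6]
grip_width: 0.575
grasp_force: 33.8
clock: 25.63
tcp_pos: [0.5179, 0.2082, 0.229]
tcp_rot: [0.106, 0.994, 0.002, 0.007]
force: [0.4, 0.3, -0.0]
grip_width: 0.577
grasp_force: 33.9
tcp [0.5179 0.2082 0.229 ] yaxis yaw 77.8 tilt z [ 0.014  0.003 -1.   ] shares [-0.147 -2.056  0.036]
turn world yaw 0.2  -> wz total shares -0.05 j6 -1.18
```

```bash
python3 -m creep '[[-0.05,-0.18,0,0,0,0,1],[-0.05,-0.18,0,0,0,0,1],[-0.05,-0.18,0,0,0,0,1],[-0.05,-0.18,0,0,0,0,1],[-0.05,-0.18,0,0,0,0,1],[-0.05,-0.18,0,0,0,0,1],[-0.05,-0.18,0,0,0,0,1],[-0.05,-0.18,0,0,0,0,1]]'; python3 - <<'E'
from h import *
rel([.555,-.32,.18],78)
E
```

```text
clock: 26.3
tcp_pos: [0.5314, -0.0926, 0.2212]
tcp_rot: [0.106, 0.994, 0.0, 0.0]
force: [0.2, -0.3, -0.4]
grip_width: 0.584
grasp_force: 33.8
tcp [ 0.5314 -0.0926  0.2212] yaxis yaw 77.8 tilt z [ 0.  0. -1.] shares [-0.355 -1.086  0.206]
turn world yaw 0.2  -> wz total shares -0.05 j6 -1.74
```

```bash
python3 -m creep '[[-0.059,-0.181,0,0,0,0,1],[-0.059,-0.181,0,0,0,0,1],[-0.059,-0.181,0,0,0,0,1],[-0.059,-0.181,0,0,0,0,1],[-0.059,-0.181,0,0,0,0,1],[-0.06,-0.181,0,0,0,0,1],[0,0,0.1,0,0,0,1],[0,0,0.1,0,0,0,1]]'; python3 - <<'E'
from h import *
T=cam("top");print(T["image"][0,0]);rel([.555,-.32,.131],78)
for n in("top","scene"):
  c=cam(n)
  for d in env.pinpoint("dish_floor",n): print(n,d["conf"],ray(c,d["xy"],.102))
  for d in env.outline_of("potato1",n):
    print(n,d["conf"],d["bbox"])
E
```

```text
clock: 26.97
tcp_pos: [0.5557, -0.3216, 0.1814]
tcp_rot: [0.108, 0.994, -0.001, 0.001]
force: [0.3, 1.0, -0.9]
grip_width: 0.579
grasp_force: 33.8
[106 105  99]
tcp [ 0.5534 -0.3184  0.1757] yaxis yaw 77.7 tilt z [-0.005  0.004 -1.   ] shares [-0.011 -0.007  0.224]
turn world yaw 0.3  -> wz total shares -0.09 j6 -2.05
top 0.64 [ 0.50599911 -0.26542488  0.102     ]
top 0.89 [146.3, 241.9, 172.9, 281.3]
top 0.84 [185.8, 236.6, 207.7, 268.9]
top 0.73 [102.0, 197.3, 130.5, 226.6]
top 0.65 [465.7, 171.4, 477.9, 190.1]
top 0.64 [94.6, 243.4, 129.3, 272.7]
scene 0.61 [ 0.51093233 -0.25807797  0.102     ]
scene 0.8 [106.6, 138.9, 139.3, 161.9]
scene 0.74 [399.7, 272.7, 421.7, 292.5]
scene 0.73 [338.0, 215.7, 352.4, 242.6]
scene 0.7 [407.1, 239.3, 435.4, 264.0]
scene 0.66 [370.0, 220.8, 390.9, 253.7]
```

```bash
python3 -m creep '[[0,0,0.1,0,0,0,1],[0,0,0.08,0,0,0,1],[0,0,0.05,0,0,0,1],[0,0,0.03,0,0,0,1],[0,0,0.01,0,0,0,1],[0,0,0,0,0,0,1],[0,0,0,0,0,0,1],[0,0,0,0,0,0,1]]'; python3 - <<'E'
from h import *
s=env.read_state();print(s["tcp_pos"],s["force"])
E
```

```text
clock: 27.98
tcp_pos: [0.5562, -0.3187, 0.1284]
tcp_rot: [0.106, 0.994, -0.001, 0.001]
force: [0.1, 0.7, -0.7]
grip_width: 0.577
grasp_force: 33.9
[ 0.55616377 -0.31866722  0.12838594] [ 0.07665607  0.6867317  -0.72725936]
```

Lower a bit until it touches, release, rise.

```bash
python3 -m creep '[[0,0,0.01,0,0,0,1],[0,0,0.008,0,0,0,1],[0,0,0,0,0,0,0.2],[0,0,0,0,0,0,-0.45],[0,0,0,0,0,0,-0.45],[0,0,-0.05,0,0,0,-0.45],[0,0,-0.15,0,0,0,-0.45],[0,0,-0.2,0,0,0,-0.45]]'; python3 - <<'E'
from h import *
rel([.420,.294,.2],109)
E
```

```text
clock: 28.65
tcp_pos: [0.5539, -0.3169, 0.2017]
tcp_rot: [0.106, 0.994, 0.002, -0.003]
force: [0.4, -1.4, 0.2]
grip_width: 0.727
grasp_force: 0.0
tcp [ 0.5539 -0.3169  0.2017] yaxis yaw 77.8 tilt z [-0.006  0.005 -1.   ] shares [1.3   2.844 0.027]
turn world yaw 31.2  -> wz total shares -7.8 j6 -2.05
```

```bash
python3 -m creep '[[0.081,0.178,0,0,0,0,-0.6],[0.081,0.178,0,0,0,0,-0.6],[0.081,0.178,0,0,0,0,-0.6],[0.081,0.178,0,0,0,0,-0.6],[0.081,0.178,0,0,0,0,-0.6],[0.081,0.178,0,0,0,0,-0.6],[0.081,0.178,0,0,0,0,-0.6],[0.081,0.178,0,0,0,0,-0.6]]' >/dev/null
python3 -m creep '[[0.081,0.178,0,0,0,0,-0.6],[0.081,0.178,0,0,0,0,-0.6],[0.081,0.178,0,0,0,0,-0.6],[0.081,0.178,0,0,0,0,-0.6],[0.081,0.178,0,0,0,0,-0.6],[0.081,0.178,0,0,0,0,-0.6],[0.081,0.178,0,0,0,0,-0.6],[0.081,0.178,0,0,0,0,-0.6]]' >/dev/null
python3 -m creep '[[0,0,0,0,0,-1,-0.6],[0,0,0,0,0,-1,-0.6],[0,0,0,0,0,-1,-0.6],[0,0,0,0,0,-1,-0.6],[0,0,0,0,0,-1,-0.6],[0,0,0,0,0,-1,-0.6],[0,0,0,0,0,-1,-0.6],[0,0,0,0,0,-0.75,-0.6]]'
python3 - <<'E'
from h import *
from pot import pots
T=cam("top")
rel([.420,.294,.021],109); pots("scene")
E
```

```text
clock: 30.65
tcp_pos: [0.4228, 0.2934, 0.2048]
tcp_rot: [-0.165, 0.986, 0.0, 0.001]
force: [0.1, 0.2, -0.6]
grip_width: 0.796
grasp_force: 0.0
tcp [0.4228 0.2934 0.2048] yaxis yaw 109.1 tilt z [ 0.001  0.001 -1.   ] shares [0.014 0.008 0.919]
turn world yaw -0.1  -> wz total shares 0.04 j6 -1.52
scene 0.95 [0.4323 0.3868] LxW mm [87.8 60.8] long axis yaw 40.0 closing yaw 130.0
scene 0.88 [0.5235 0.3825] LxW mm [70.5 54.3] long axis yaw 160.0 closing yaw 70.0
scene 0.85 [0.4401 0.2131] LxW mm [79.4 44. ] long axis yaw 3.0 closing yaw 93.0
scene 0.69 [ 0.4827 -0.416 ] LxW mm [98.1 81.9] long axis yaw 14.0 closing yaw 104.0
scene 0.57 [0.4195 0.2931] LxW mm [94.3 54.3] long axis yaw 16.0 closing yaw 106.0
```

```bash
python3 -m creep '[[0.012,0.007,0.18,0,0,0,-0.6],[0,0,0.2,0,0,0,-0.6],[0,0,0.2,0,0,0,-0.6],[0,0,0.2,0,0,0,-0.6],[0,0,0.1,0,0,0,-0.6],[0,0,0.035,0,0,0,-0.6],[0,0,0,0,0,0,1],[0,0,0,0,0,0,1]]' 30; python3 -m creep '[[0,0,0,0,0,0,1],[0,0,0,0,0,0,1],[0,0,-0.15,0,0,0,1],[0,0,-0.2,0,0,0,1],[0,0,-0.2,0,0,0,1],[0,0,-0.2,0,0,0,1],[0,0,-0.17,0,0,0,1],[0,0,0,0,0,0,1]]'; python3 - <<'E'
from h import *
rel([.455,-.32,.20],109)
E
```

```text
clock: 31.47
tcp_pos: [0.4207, 0.2941, 0.0217]
tcp_rot: [-0.163, 0.987, 0.0, 0.001]
force: [0.7, -0.0, -0.5]
grip_width: 0.584
grasp_force: 31.8
clock: 32.13
tcp_pos: [0.4239, 0.2957, 0.214]
tcp_rot: [-0.163, 0.987, 0.002, 0.008]
force: [0.6, -0.0, 0.0]
grip_width: 0.581
grasp_force: 31.9
tcp [0.4239 0.2957 0.214 ] yaxis yaw 108.8 tilt z [ 0.015  0.006 -1.   ] shares [ 0.846 -2.964  0.053]
turn world yaw 0.2  -> wz total shares -0.05 j6 -1.51
```

```bash
python3 -m creep '[[0.052,-0.185,0,0,0,0,1],[0.052,-0.185,0,0,0,0,1],[0.052,-0.185,0,0,0,0,1],[0.052,-0.185,0,0,0,0,1],[0.052,-0.185,0,0,0,0,1],[0.052,-0.185,0,0,0,0,1],[0.052,-0.185,0,0,0,0,1],[0.052,-0.185,0,0,0,0,1]]' >/dev/null
python3 -m creep '[[0.052,-0.185,0,0,0,0,1],[0.052,-0.185,0,0,0,0,1],[0.052,-0.185,0,0,0,0,1],[0.052,-0.185,0,0,0,0,1],[0.052,-0.185,0,0,0,0,1],[0.052,-0.185,0,0,0,0,1],[0.052,-0.185,0,0,0,0,1],[0.052,-0.185,0,0,0,0,1]]' 
python3 -m creep '[[0,0,0,0,0,0,1],[0,0,0.13,0,0,0,1],[0,0,0.13,0,0,0,1],[0,0,0.08,0,0,0,1],[0,0,0.04,0,0,0,1],[0,0,0.02,0,0,0,1],[0,0,0,0,0,0,1],[0,0,0,0,0,0,1]]' 
python3 - <<'E'
from h import *
rel([.455,-.32,.12],109)
T=cam("top"); save("d1.png",cv2.resize(T["image"][140:280,280:530],(800,448),interpolation=cv2.INTER_CUBIC))
E
```

```text
clock: 33.47
tcp_pos: [0.4529, -0.3223, 0.2056]
tcp_rot: [-0.163, 0.987, -0.001, 0.001]
force: [0.5, -0.3, -0.4]
grip_width: 0.585
grasp_force: 31.9
clock: 34.13
tcp_pos: [0.4538, -0.3206, 0.1259]
tcp_rot: [-0.163, 0.987, -0.001, 0.001]
force: [-0.3, -0.2, -0.1]
grip_width: 0.581
grasp_force: 32.0
tcp [ 0.4538 -0.3206  0.1259] yaxis yaw 108.8 tilt z [ 0.001 -0.001 -1.   ] shares [-0.007  0.001  0.029]
turn world yaw 0.2  -> wz total shares -0.05 j6 -2.72
```

View pics/d1.png

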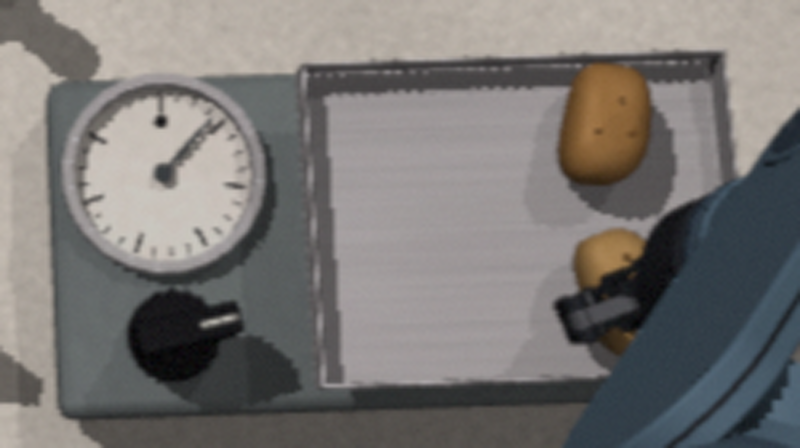

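The needle reads about 90 g with potato one at (605,125). The second hangs over the dish beside it.

```bash
python3 -m creep '[[0,0,0.015,0,0,0,1],[0,0,0.013,0,0,0,1],[0,0,0,0,0,0,0.2],[0,0,0,0,0,0,-0.45],[0,0,0,0,0,0,-0.45],[0,0,-0.06,0,0,0,-0.45],[0,0,-0.17,0,0,0,-0.45],[0,0,-0.2,0,0,0,-0.45]]'; python3 - <<'E'
from h import *
rel([.434,.3875,.2],135)
E
```

```text
clock: 34.85
tcp_pos: [0.4518, -0.319, 0.2036]
tcp_rot: [-0.163, 0.987, 0.003, -0.002]
force: [0.5, -0.3, 0.1]
grip_width: 0.728
grasp_force: 0.0
tcp [ 0.4518 -0.319   0.2036] yaxis yaw 108.8 tilt z [-0.004  0.005 -1.   ] shares [-1.054  3.372  0.035]
turn world yaw 26.2  -> wz total shares -6.55 j6 -2.72
```

```bash
python3 -m creep '[[-0.062,0.198,0,0,0,0,-0.6],[-0.062,0.198,0,0,0,0,-0.6],[-0.062,0.198,0,0,0,0,-0.6],[-0.062,0.198,0,0,0,0,-0.6],[-0.062,0.198,0,0,0,0,-0.6],[-0.062,0.198,0,0,0,0,-0.6],[-0.062,0.198,0,0,0,0,-0.6],[-0.062,0.198,0,0,0,0,-0.6]]' >/dev/null
python3 -m creep '[[-0.062,0.198,0,0,0,0,-0.6],[-0.062,0.198,0,0,0,0,-0.6],[-0.062,0.198,0,0,0,0,-0.6],[-0.062,0.198,0,0,0,0,-0.6],[-0.062,0.198,0,0,0,0,-0.6],[-0.062,0.198,0,0,0,0,-0.6],[-0.062,0.198,0,0,0,0,-0.6],[-0.062,0.198,0,0,0,0,-0.6]]' >/dev/null
python3 -m creep '[[-0.058,0.2,0,0,0,0,-0.6],[0,0,0,0,0,-1,-0.6],[0,0,0,0,0,-1,-0.6],[0,0,0,0,0,-1,-0.6],[0,0,0,0,0,-1,-0.6],[0,0,0,0,0,-1,-0.6],[0,0,0,0,0,-1,-0.6],[0,0,0,0,0,-0.5,-0.6]]'
python3 - <<'E'
from h import *
from pot import pots
T=cam("top")
rel([.433,.3873,.021],135); pots("scene")
E
```

```text
clock: 36.85
tcp_pos: [0.4349, 0.3851, 0.2052]
tcp_rot: [-0.383, 0.924, -0.0, 0.0]
force: [0.3, -0.3, -0.0]
grip_width: 0.799
grasp_force: 0.0
tcp [0.4349 0.3851 0.2053] yaxis yaw 135.0 tilt z [ 0.  0. -1.] shares [-0.001  0.014  0.921]
turn world yaw -0.0  -> wz total shares 0.01 j6 -1.82
scene 0.92 [0.5223 0.3838] LxW mm [71.8 51.1] long axis yaw 148.0 closing yaw 58.0
scene 0.86 [0.4408 0.213 ] LxW mm [81.  45.5] long axis yaw 7.0 closing yaw 97.0
scene 0.83 [ 0.4856 -0.411 ] LxW mm [99.5 83.9] long axis yaw 17.0 closing yaw 107.0
scene 0.65 [ 0.371  -0.4112] LxW mm [120.6  70. ] long axis yaw 34.0 closing yaw 124.0
scene 0.61 [0.4329 0.3875] LxW mm [89.6 61.2] long axis yaw 37.0 closing yaw 127.0
```

```bash
python3 -m creep '[[0,0.013,0.18,0,0,0,-0.6],[0,0,0.2,0,0,0,-0.6],[0,0,0.2,0,0,0,-0.6],[0,0,0.2,0,0,0,-0.6],[0,0,0.1,0,0,0,-0.6],[0,0,0.035,0,0,0,-0.6],[0,0,0,0,0,0,1],[0,0,0,0,0,0,1]]' 30; python3 -m creep '[[0,0,0,0,0,0,1],[0,0,0,0,0,0,1],[0,0,-0.15,0,0,0,1],[0,0,-0.2,0,0,0,1],[0,0,-0.2,0,0,0,1],[0,0,-0.2,0,0,0,1],[0,0,-0.17,0,0,0,1],[0,0,0,0,0,0,1]]'; python3 - <<'E'
from h import *
rel([.555,-.215,.20],135)
E
```

```text
clock: 37.67
tcp_pos: [0.4337, 0.3873, 0.023]
tcp_rot: [-0.381, 0.925, 0.0, 0.001]
force: [0.4, 0.1, -0.8]
grip_width: 0.582
grasp_force: 34.6
clock: 38.33
tcp_pos: [0.4367, 0.3893, 0.2164]
tcp_rot: [-0.381, 0.924, 0.001, 0.009]
force: [0.8, 0.9, -0.1]
grip_width: 0.579
grasp_force: 34.8
tcp [0.4367 0.3893 0.2164] yaxis yaw 134.8 tilt z [ 0.015  0.009 -1.   ] shares [ 1.711 -2.56   0.064]
turn world yaw 0.2  -> wz total shares -0.05 j6 -1.82
```

```bash
python3 -m creep '[[0.111,-0.155,0,0,0,0,1],[0.111,-0.155,0,0,0,0,1],[0.111,-0.155,0,0,0,0,1],[0.111,-0.155,0,0,0,0,1],[0.111,-0.155,0,0,0,0,1],[0.111,-0.155,0,0,0,0,1],[0.111,-0.155,0,0,0,0,1],[0.111,-0.155,0,0,0,0,1]]' >/dev/null
python3 -m creep '[[0.111,-0.155,0,0,0,0,1],[0.111,-0.155,0,0,0,0,1],[0.111,-0.155,0,0,0,0,1],[0.111,-0.155,0,0,0,0,1],[0.111,-0.156,0,0,0,0,1],[0.111,-0.156,0,0,0,0,1],[0.111,-0.156,0,0,0,0,1],[0.111,-0.156,0,0,0,0,1]]' 
python3 -m creep '[[0,0,0,0,0,0,1],[0,0,0.13,0,0,0,1],[0,0,0.13,0,0,0,1],[0,0,0.08,0,0,0,1],[0,0,0.04,0,0,0,1],[0,0,0.02,0,0,0,1],[0,0,0,0,0,0,1],[0,0,0,0,0,0,1]]' 
python3 - <<'E'
from h import *
rel([.535,-.215,.1175],135)
E
```

```text
clock: 39.67
tcp_pos: [0.5312, -0.218, 0.2075]
tcp_rot: [-0.381, 0.925, -0.001, 0.001]
force: [1.9, -0.8, -0.5]
grip_width: 0.582
grasp_force: 34.7
clock: 40.33
tcp_pos: [0.5318, -0.2161, 0.1274]
tcp_rot: [-0.381, 0.924, -0.001, 0.001]
force: [-0.7, 0.6, -0.7]
grip_width: 0.582
grasp_force: 34.7
tcp [ 0.5318 -0.2161  0.1274] yaxis yaw 134.8 tilt z [ 0.002 -0.001 -1.   ] shares [-0.015 -0.007  0.05 ]
turn world yaw 0.2  -> wz total shares -0.04 j6 -2.93
```

```bash
python3 -m creep '[[0,0,0.03,0,0,0,1],[0,0,0.02,0,0,0,1],[0,0,0,0,0,0,1],[0,0,0,0,0,0,0.2],[0,0,0,0,0,0,-0.45],[0,0,0,0,0,0,-0.45],[0,0,-0.1,0,0,0,-0.45],[0,0,-0.2,0,0,0,-0.45]]'; python3 -m creep '[[0,0,-0.15,0,0,1,-0.45],[0,0,0,0,0,1,-0.45],[0,0,0,0,0,1,-0.45],[0,0,0,0,0,1,-0.45],[0,0,0,0,0,1,-0.45],[0,0,0,0,0,1,-0.45],[0,0,0,0,0,1,-0.45],[0,0,0,0,0,1,-0.45]]'; python3 - <<'E'
from h import *
rel([.4385,.213,.2],97)
E
```

```text
clock: 41.0
tcp_pos: [0.5283, -0.2142, 0.1721]
tcp_rot: [-0.381, 0.925, 0.004, -0.003]
force: [0.3, 0.9, -0.8]
grip_width: 0.726
grasp_force: 0.0
clock: 41.67
tcp_pos: [0.5312, -0.2159, 0.2064]
tcp_rot: [-0.11, 0.994, -0.0, 0.0]
force: [-0.2, -0.4, -0.3]
grip_width: 0.724
grasp_force: 0.0
tcp [ 0.5312 -0.2159  0.2064] yaxis yaw 102.6 tilt z [ 0. -0. -1.] shares [-0.016  2.194  0.031]
turn world yaw -5.6  -> wz total shares 1.4 j6 -2.37
```

```bash
python3 -m creep '[[-0.002,0.199,0,0,0,0,-0.5],[-0.002,0.199,0,0,0,0,-0.5],[-0.002,0.199,0,0,0,0,-0.5],[-0.002,0.199,0,0,0,0,-0.5],[-0.002,0.199,0,0,0,0,-0.5],[-0.002,0.199,0,0,0,0,-0.5],[-0.002,0.199,0,0,0,0,-0.5],[-0.002,0.199,0,0,0,0,-0.5]]' >/dev/null
python3 -m creep '[[0,0.199,0,0,0,0,-0.5],[0,0.199,0,0,0,0,-0.5],[0,0.199,0,0,0,0,-0.5],[0,0.005,0,0,0,0.7,-0.5],[0,0,0,0,0,0.7,-0.5],[0,0,0,0,0,0,-0.5],[0,0,0,0,0,0,-0.5],[0,0,0,0,0,0,-0.5]]'
python3 - <<'E'
from h import *
from pot import pots
T=cam("top");save("d2.png",cv2.resize(T["image"][140:280,80:530],(800,249),interpolation=cv2.INTER_CUBIC))
save("d2b.png",cv2.resize(T["image"][150:250,285:525],(800,333),interpolation=cv2.INTER_CUBIC))
rel([.4385,.213,.019],97); pots("scene")
E
```

```text
clock: 43.0
tcp_pos: [0.4372, 0.2124, 0.2063]
tcp_rot: [-0.063, 0.998, 0.0, 0.0]
force: [0.7, -0.3, 1.0]
grip_width: 0.751
grasp_force: 0.0
tcp [0.4372 0.2122 0.2062] yaxis yaw 97.2 tilt z [ 0.  0. -1.] shares [-0.007  0.003  0.936]
turn world yaw -0.2  -> wz total shares 0.05 j6 -1.47
scene 0.9 [0.4384 0.2122] LxW mm [81.9 46.1] long axis yaw 6.0 closing yaw 96.0
scene 0.88 [ 0.4904 -0.4068] LxW mm [96.4 81.2] long axis yaw 24.0 closing yaw 114.0
scene 0.78 [0.5233 0.3833] LxW mm [70.5 49. ] long axis yaw 151.0 closing yaw 61.0
scene 0.63 [ 0.3748 -0.4089] LxW mm [118.9  67.2] long axis yaw 35.0 closing yaw 125.0
```

View pics/d2b.png

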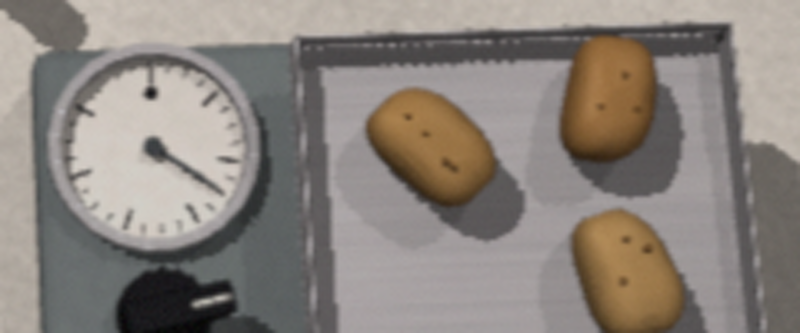

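Three potatoes are in the dish and the needle is at about 123°, i.e. about 247 g. A small one comes next.

```bash
python3 -m creep '[[-0.006,0.003,0.18,0,0,0,-0.5],[0,0,0.2,0,0,0,-0.5],[0,0,0.2,0,0,0,-0.5],[0,0,0.2,0,0,0,-0.5],[0,0,0.1,0,0,0,-0.5],[0,0,0.054,0,0,0,-0.5],[0,0,0,0,0,0,1],[0,0,0,0,0,0,1]]' 30; python3 -m creep '[[0,0,0,0,0,0,1],[0,0,0,0,0,0,1],[0,0,-0.15,0,0,0,1],[0,0,-0.2,0,0,0,1],[0,0,-0.2,0,0,0,1],[0,0,-0.2,0,0,0,1],[0,0,-0.18,0,0,0,1],[0,0,0,0,0,0,1]]'; python3 - <<'E'
from h import *
rel([.45,-.21,.20],97)
E
```

```text
clock: 43.82
tcp_pos: [0.438, 0.213, 0.019]
tcp_rot: [-0.063, 0.998, -0.0, -0.001]
force: [-0.1, -0.2, -0.2]
grip_width: 0.514
grasp_force: 31.8
clock: 44.48
tcp_pos: [0.4424, 0.2146, 0.2144]
tcp_rot: [-0.063, 0.998, 0.001, 0.008]
force: [2.1, 0.5, -0.1]
grip_width: 0.515
grasp_force: 31.8
tcp [0.4424 0.2146 0.2144] yaxis yaw 97.2 tilt z [ 0.016  0.004 -1.   ] shares [ 0.23  -2.111  0.065]
turn world yaw -0.2  -> wz total shares 0.06 j6 -1.47
```

```bash
python3 -m creep '[[0.018,-0.194,0,0,0,0,1],[0.018,-0.194,0,0,0,0,1],[0.018,-0.194,0,0,0,0,1],[0.018,-0.194,0,0,0,0,1],[0.018,-0.194,0,0,0,0,1],[0.018,-0.194,0,0,0,0,1],[0.018,-0.194,0,0,0,0,1],[0.018,-0.194,0,0,0,0,1]]' >/dev/null
python3 -m creep '[[0.018,-0.194,0,0,0,0,1],[0.018,-0.194,0,0,0,0,1],[0.018,-0.194,0,0,0,0,1],[0,0,0.12,0,0,0,1],[0,0,0.12,0,0,0,1],[0,0,0.1,0,0,0,1],[0,0,0.05,0,0,0,1],[0,0,0.02,0,0,0,1]]' 
python3 -m creep '[[0,0,0.01,0,0,0,1],[0,0,0.01,0,0,0,1],[0,0,0,0,0,0,1],[0,0,0,0,0,0,1],[0,0,0,0,0,0,1],[0,0,0,0,0,0,1],[0,0,0,0,0,0,1],[0,0,0,0,0,0,1]]' 
python3 - <<'E'
from h import *
rel([.452,-.215,.110],97)
E
```

```text
clock: 45.82
tcp_pos: [0.4514, -0.2143, 0.1221]
tcp_rot: [-0.063, 0.998, 0.001, -0.001]
force: [0.4, -0.1, -0.1]
grip_width: 0.514
grasp_force: 31.8
clock: 46.48
tcp_pos: [0.4524, -0.215, 0.1195]
tcp_rot: [-0.063, 0.998, -0.0, 0.0]
force: [0.0, 0.1, -0.4]
grip_width: 0.518
grasp_force: 31.8
tcp [ 0.4524 -0.215   0.1195] yaxis yaw 97.2 tilt z [ 0. -0. -1.] shares [0.002 0.    0.048]
turn world yaw -0.2  -> wz total shares 0.05 j6 -2.36
```

```bash
python3 -m creep '[[0,0,0.025,0,0,0,1],[0,0,0.02,0,0,0,1],[0,0,0,0,0,0,1],[0,0,0,0,0,0,0.2],[0,0,0,0,0,0,-0.3],[0,0,0,0,0,0,-0.3],[0,0,-0.1,0,0,0,-0.3],[0,0,-0.2,0,0,0,-0.3]]'; python3 -m creep '[[0,0,-0.2,0,0,0,-0.3],[0,0.1,0,0,0,0,-0.3],[0,0.2,0,0,0,0,-0.3],[0,0.2,0,0,0,0,-0.5],[0,0.2,0,0,0,0,-0.5],[0,0.2,0,0,0,0,-0.5],[0,0.2,0,0,0,0,-0.5],[0,0.2,0,0,0,0,-0.5]]';python3 -m creep '[[0,0.2,0,0,0,0,-0.5],[0,0.2,0,0,0,0,-0.5],[0,0.2,0,0,0,0,-0.5],[0,0.2,0,0,0,0,-0.5],[0,0,0,0,0,0,-0.5],[0,0,0,0,0,0,-0.5],[0,0,0,0,0,0,-0.5],[0,0,0,0,0,0,-0.5]]'; python3 - <<'E'
from h import *
T=cam("top")
save("d3.png",cv2.resize(T["image"][150:260,285:525],(800,367),interpolation=cv2.INTER_CUBIC))
rel([.5235,.384,.2],52)
E
```

```text
clock: 47.15
tcp_pos: [0.4497, -0.213, 0.1669]
tcp_rot: [-0.063, 0.998, 0.003, -0.004]
force: [0.4, -0.2, -0.2]
grip_width: 0.649
grasp_force: 0.0
clock: 47.82
tcp_pos: [0.4192, 0.0446, 0.2108]
tcp_rot: [-0.062, 0.998, -0.0, 0.001]
force: [1.5, 0.5, 0.1]
grip_width: 0.748
grasp_force: 0.0
clock: 48.48
tcp_pos: [0.3999, 0.2007, 0.2103]
tcp_rot: [-0.062, 0.998, -0.0, 0.0]
force: [0.5, -1.0, -0.1]
grip_width: 0.751
grasp_force: 0.0
tcp [0.4001 0.2004 0.2103] yaxis yaw 97.1 tilt z [ 0. -0. -1.] shares [-0.726  0.835  0.051]
turn world yaw -45.1  -> wz total shares 11.27 j6 -1.48
```

View pics/d3.png

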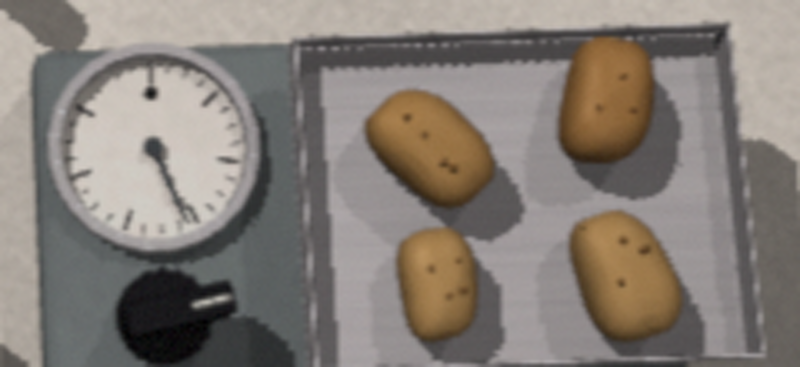

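The needle is right at the 300 tick (about 304 g), which is marginal. Adding the second small potato should bring it to about 366 g.

```bash
python3 -m creep '[[-0.121,0.139,0,0,0,0,-0.5],[-0.121,0.139,0,0,0,0,-0.5],[-0.121,0.139,0,0,0,0,-0.5],[-0.121,0.139,0,0,0,0,-0.5],[-0.121,0.139,0,0,0,0,-0.5],[-0.121,0.139,0,0,0,0,-0.5],[0,0,0,0,0,1,-0.5],[0,0,0,0,0,1,-0.5]]' >/dev/null; python3 -m creep '[[0,0,0,0,0,1,-0.5],[0,0,0,0,0,1,-0.5],[0,0,0,0,0,1,-0.5],[0,0,0,0,0,1,-0.5],[0,0,0,0,0,1,-0.5],[0,0,0,0,0,1,-0.5],[0,0,0,0,0,1,-0.5],[0,0,0,0,0,1,-0.5]]' >/dev/null; python3 -m creep '[[0,0,0,0,0,1,-0.5],[0,0,0,0,0,1,-0.5],[0,0,0,0,0,0,-0.5],[0,0,0,0,0,0,-0.5],[0,0,0,0,0,0,-0.5],[0,0,0,0,0,0,-0.5],[0,0,0,0,0,0,-0.5],[0,0,0,0,0,0,-0.5]]'; python3 - <<'E'
from h import *
from pot import pots
rel([.523,.384,.019],48);pots("scene");pots("top")
E
```

```text
clock: 50.53
tcp_pos: [0.5228, 0.3853, 0.2103]
tcp_rot: [0.348, 0.937, -0.0, -0.0]
force: [0.6, 0.6, -0.6]
grip_width: 0.747
grasp_force: 0.0
tcp [0.5228 0.3853 0.2103] yaxis yaw 49.2 tilt z [-0. -0. -1.] shares [-0.005 -0.004  0.956]
turn world yaw -1.2  -> wz total shares 0.31 j6 -0.4
scene 0.97 [ 0.4668 -0.2848] LxW mm [117.2  59.4] long axis yaw 47.0 closing yaw 137.0
scene 0.87 [ 0.3814 -0.2825] LxW mm [91.4 58.4] long axis yaw 17.0 closing yaw 107.0
scene 0.8 [0.5226 0.3833] LxW mm [71.3 50. ] long axis yaw 146.0 closing yaw 56.0
scene 0.7 [ 0.3778 -0.4048] LxW mm [116.2  65.3] long axis yaw 34.0 closing yaw 124.0
scene 0.55 [ 0.4929 -0.4026] LxW mm [97.8 83.3] long axis yaw 24.0 closing yaw 114.0
top 0.97 [ 0.4622 -0.3543] LxW mm [85.6 62.4] long axis yaw 22.0 closing yaw 112.0
top 0.69 [ 0.5734 -0.3532] LxW mm [86.8 59.7] long axis yaw 158.0 closing yaw 68.0
top 0.6 [ 0.5457 -0.2411] LxW mm [83.8 59.2] long axis yaw 52.0 closing yaw 142.0
top 0.55 [ 0.4609 -0.2381] LxW mm [73.3 51.4] long axis yaw 2.0 closing yaw 92.0
top 0.55 [0.5229 0.3844] LxW mm [63.9 48.2] long axis yaw 133.0 closing yaw 43.0
```

The dish's free space is a channel about 51 mm wide along x, near (0.468, -0.265). I'll grip the last potato by its ends so the fingers fit along that channel, which means rotating to closing yaw -42°.

```bash
python3 -m creep '[[0,0,0,0,0,1,-1],[0,0,0,0,0,1,-1],[0,0,0,0,0,1,-1],[0,0,0,0,0,1,-1],[0,0,0,0,0,1,-1],[0,0,0,0,0,1,-1],[0,0,0,0,0,1,-1],[0,0,0,0,0,1,-1]]' >/dev/null; python3 -m creep '[[0,0,0,0,0,1,-1],[0,0,0,0,0,1,-1],[0,0,0,0,0,1,-1],[0,0,0,0,0,1,-1],[0,0,0,0,0,1,-1],[0,0,0,0,0,1,-1],[0,0,0,0,0,1,-1],[0,0,0,0,0,1,-1]]' >/dev/null; python3 -m creep '[[0,0,0,0,0,1,-1],[0,0,0,0,0,1,-1],[0,0,0,0,0,1,-1],[0,0,0,0,0,1,-1],[0,0,0,0,0,1,-1],[0,0,0,0,0,1,-1],[0,0,0,0,0,0.8,-1],[0,0,0,0,0,0,-1]]'; python3 - <<'E'
from h import *
rel([.523,.384,.019],138)
T=cam("top");S=cam("scene")
for n,c in(("top",T),("scene",S)): print([ray(c,d["xy"],0)[:2].round(3) for d in env.pinpoint("rose",n)])
E
```

```text
clock: 52.73
tcp_pos: [0.5227, 0.3856, 0.2103]
tcp_rot: [0.914, 0.406, -0.0, 0.0]
force: [0.2, 0.7, 0.1]
grip_width: 0.997
grasp_force: 0.0
tcp [0.5227 0.3856 0.2103] yaxis yaw -42.1 tilt z [ 0. -0. -1.] shares [-0.005  0.006  0.957]
turn world yaw 0.1  -> wz total shares -0.02 j6 1.2
[array([0.697, 0.315])]
[array([0.694, 0.317]), array([ 0.463, -0.077])]
```

```bash
python3 -m creep '[[-0.005,0.006,0.18,0,0,0,-1],[0,0,0.2,0,0,0,-1],[0,0,0.2,0,0,0,-1],[0,0,0.2,0,0,0,-1],[0,0,0.1,0,0,0,-1],[0,0,0.075,0,0,0,-1],[0,0,0,0,0,0,1],[0,0,0,0,0,0,1]]' 30; python3 -m creep '[[0,0,0,0,0,0,1],[0,0,0,0,0,0,1],[0,0,0,0,0,0,1],[0,0,-0.2,0,0,0,1],[0,0,-0.2,0,0,0,1],[0,0,-0.2,0,0,0,1],[0,0,-0.2,0,0,0,1],[0,0,-0.2,0,0,0,1]]'; python3 -m creep '[[0,0,0,0,0,-1,1],[0,0,0,0,0,-1,1],[0,0,0,0,0,-1,1],[0,0,0,0,0,-1,1],[0,0,0,0,0,-1,1],[0,0,0,0,0,-1,1],[0,0,0,0,0,-1,1],[0,0,0,0,0,-1,1]]';python3 - <<'E'
from h import *
rel([.468,-.265,.22],3)
E
```

```text
clock: 53.6
tcp_pos: [0.5225, 0.3837, 0.0186]
tcp_rot: [0.913, 0.407, -0.001, 0.0]
force: [1.1, -1.2, 3.7]
grip_width: 0.749
grasp_force: 9.1
clock: 54.27
tcp_pos: [0.5228, 0.3838, 0.2226]
tcp_rot: [0.913, 0.407, 0.001, -0.0]
force: [0.9, -0.2, -1.6]
grip_width: 0.742
grasp_force: 33.9
clock: 54.93
tcp_pos: [0.523, 0.384, 0.2205]
tcp_rot: [0.765, 0.644, 0.001, 0.0]
force: [0.2, 1.0, -1.2]
grip_width: 0.746
grasp_force: 34.0
tcp [0.523  0.384  0.2205] yaxis yaw -9.8 tilt z [ 0.002  0.001 -1.   ] shares [-3.244  0.28  -0.   ]
turn world yaw 12.8  -> wz total shares -3.2 j6 0.63
```

```bash
python3 -m creep '[[-0.203,0.0175,0,0,0,0,1],[-0.203,0.0175,0,0,0,0,1],[-0.203,0.0175,0,0,0,0,1],[-0.203,0.0175,0,0,0,0,1],[-0.203,0.0175,0,0,0,0,1],[-0.203,0.0175,0,0,0,0,1],[-0.203,0.0175,0,0,0,0,1],[-0.203,0.0175,0,0,0,0,1]]'>/dev/null; python3 -m creep '[[-0.203,0.0175,0,0,0,0,1],[-0.203,0.0175,0,0,0,0,1],[-0.203,0.0175,0,0,0,0,1],[-0.203,0.0175,0,0,0,0,1],[-0.203,0.0175,0,0,0,0,1],[-0.203,0.0175,0,0,0,0,1],[-0.203,0.0175,0,0,0,0,1],[-0.203,0.0175,0,0,0,0,1]]'>/dev/null; python3 -m creep '[[0,0,0,0,0,-0.8,1],[0,0,0,0,0,-0.8,1],[0,0,0,0,0,-0.8,1],[0,0,0,0,0,-0.8,1],[0,0,0.1,0,0,0,1],[0,0,0.1,0,0,0,1],[0,0,0,0,0,0,1],[0,0,0,0,0,0,1]]'; python3 - <<'E'
from h import *
rel([.468,-.265,.13],3)
S=cam("scene");T=cam("top")
for n in("scene","top"):
  for d in env.outline_of("potato1",n): print(n,round(d["conf"],2),np.round(d["bbox"]),d["pixels"].sum())
c=S
save("d4.png",cv2.resize(S["image"][110:210,90:260],(800,470),interpolation=cv2.INTER_CUBIC))
E
```

```text
clock: 56.93
tcp_pos: [0.4649, -0.2652, 0.1795]
tcp_rot: [0.69, 0.724, -0.0, -0.001]
force: [0.4, 0.4, 0.2]
grip_width: 0.745
grasp_force: 33.9
tcp [ 0.4649 -0.2652  0.1795] yaxis yaw 2.8 tilt z [-0.001  0.001 -1.   ] shares [-0.     0.015  0.247]
turn world yaw 0.2  -> wz total shares -0.05 j6 -0.78
scene 0.94 [163. 166. 186. 188.] 488
scene 0.86 [179. 147. 200. 167.] 414
scene 0.78 [158. 123. 176. 146.] 321
scene 0.77 [146. 138. 169. 157.] 281
scene 0.67 [120. 161. 146. 184.] 479
top 0.89 [452. 159. 481. 186.] 369
top 0.65 [397. 180. 434. 212.] 880
top 0.63 [404. 220. 429. 252.] 674
```

View pics/d4.png

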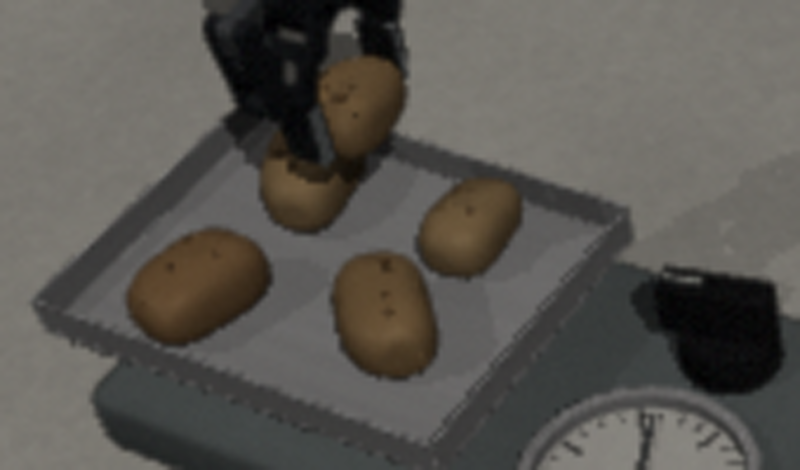

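Clear channel seen between the two rows of potatoes. I'll lower the last one into it.

```bash
python3 -m creep '[[0,0.005,0.1,0,0,0,1],[0,0,0.1,0,0,0,1],[0,0,0.06,0,0,0,1],[0,0,0.03,0,0,0,1],[0,0,0.02,0,0,0,1],[0,0,0.02,0,0,0,1],[0,0,0,0,0,0,1],[0,0,0,0,0,0,1]]'; python3 -c "
from h import *
s=env.read_state();print(s['tcp_pos'],s['force'])"
```

```text
clock: 57.8
tcp_pos: [0.4667, -0.2658, 0.114]
tcp_rot: [0.69, 0.724, 0.0, 0.001]
force: [-0.8, 0.0, -0.4]
grip_width: 0.741
grasp_force: 34.0
[ 0.46673727 -0.26580375  0.1139548 ] [-0.77455911  0.01593917 -0.43879977]
```

```bash
python3 -m creep '[[0,0,0.015,0,0,0,1],[0,0,0.015,0,0,0,1],[0,0,0.003,0,0,0,1],[0,0,0,0,0,0,0.0],[0,0,0,0,0,0,-0.7],[0,0,0,0,0,0,-0.75],[0,0,0,0,0,0,-0.75],[0,0,-0.02,0,0,0,-0.75]]'; python3 -m creep '[[0,0,-0.1,0,0,0,-0.75],[0,0,-0.2,0,0,0,-0.75],[0,0,-0.2,0,0,0,-0.75],[-0.0,0,-0.1,0,0,0,-0.75],[0.1,0,0,0,0,0,-0.75],[0.2,0,0,0,0,0,-0.75],[0.2,0,0,0,0,0,-0.75],[0.2,0,0,0,0,0,-0.75]]'; python3 -m creep '[[0.2,0,0,0,0,0,-0.75],[0.2,0,0,0,0,0,-0.75],[0.2,0,0,0,0,0,-0.75],[0.2,0,0,0,0,0,-0.75],[0.2,0,0,0,0,0,-0.75],[0.2,0,0,0,0,0,-0.75],[0.2,0,0,0,0,0,-0.75],[0,0,0,0,0,0,-0.75]]'; python3 - <<'E'
from h import *
T=cam("top"); save("e1.png",T["image"]); S=cam("scene")
s=env.read_state();print(s["clock"],s["tcp_pos"],s["force"])
dc=np.array([.5425,-.0625])
for n,c in(("top",T),("scene",S)):
  for l in("needle_tip","dial_zero","dial_350","dial_300","dial_400"):
    for d in env.pinpoint(l,n)[:2]:
      p=ray(c,d["xy"],.061)[:2]-dc; print(n,l,round(d["conf"],2),"r",np.hypot(*p).round(3),"cw deg",(-np.degrees(np.arctan2(p[1],p[0]))).round(1))
# dark-pixel profile of dial in top picture, radius 12..26 mm, by angle
g=cv2.cvtColor(T["image"],cv2.COLOR_RGB2GRAY).astype(np.float32)
ths=np.arange(0,360,3.); prof=[]
for t in ths:
  v=[]
  for r in np.arange(.012,.029,.002):
    u=proj(T,[dc[0]+r*np.cos(np.radians(-t)),dc[1]+r*np.sin(np.radians(-t)),.061])
    v.append(cv2.getRectSubPix(g,(1,1),tuple(map(float,u)))[0,0])
  prof.append(np.mean(v))
prof=np.array(prof); i=np.argsort(prof)[:8]; print("darkest cw deg",ths[i],prof[i].round(),np.median(prof))
from pot import pots
pots("top")
E
```

```text
clock: 58.47
tcp_pos: [0.4661, -0.2653, 0.1103]
tcp_rot: [0.69, 0.724, -0.0, -0.001]
force: [0.0, 0.5, 0.1]
grip_width: 0.874
grasp_force: 0.0
clock: 59.13
tcp_pos: [0.4592, -0.1246, 0.2312]
tcp_rot: [0.69, 0.724, 0.0, 0.0]
force: [-0.4, 0.4, 0.3]
grip_width: 0.874
grasp_force: 0.0
clock: 59.8
tcp_pos: [0.4445, 0.1604, 0.2314]
tcp_rot: [0.687, 0.726, 0.002, -0.001]
force: [-0.5, -0.5, 0.3]
grip_width: 0.873
grasp_force: 0.0
59.9 [0.44539685 0.15547793 0.23102975] [-0.16225471 -0.19669806 -0.45525379]
top needle_tip 0.55 r 0.048 cw deg -170.4
top dial_zero 0.72 r 0.044 cw deg 4.5
top dial_350 0.97 r 0.042 cw deg 143.5
top dial_350 0.95 r 0.046 cw deg -175.9
top dial_300 0.97 r 0.042 cw deg 143.5
top dial_300 0.95 r 0.046 cw deg -175.9
top dial_400 0.97 r 0.042 cw deg 143.5
top dial_400 0.95 r 0.046 cw deg -175.9
scene needle_tip 0.54 r 0.046 cw deg -169.4
scene dial_zero 0.61 r 0.049 cw deg 1.5
scene dial_zero 0.61 r 0.227 cw deg 114.0
scene dial_350 0.89 r 0.041 cw deg -158.5
scene dial_350 0.56 r 0.039 cw deg -178.2
scene dial_300 0.89 r 0.041 cw deg -158.5
scene dial_300 0.56 r 0.039 cw deg -178.2
scene dial_400 0.89 r 0.041 cw deg -158.5
scene dial_400 0.56 r 0.039 cw deg -178.2
darkest cw deg [192. 189. 186. 195. 183. 198. 180. 201.] [100. 103. 116. 117. 132. 142. 157. 165.] 209.63187
top 0.8 [ 0.5455 -0.2394] LxW mm [87.1 63.3] long axis yaw 48.0 closing yaw 138.0
top 0.77 [ 0.4605 -0.2373] LxW mm [72.  50.9] long axis yaw 177.0 closing yaw 87.0
top 0.77 [ 0.475  -0.2906] LxW mm [69.2 52.3] long axis yaw 178.0 closing yaw 88.0
top 0.67 [ 0.5728 -0.3522] LxW mm [88.7 60.2] long axis yaw 157.0 closing yaw 67.0
top 0.59 [ 0.4613 -0.3535] LxW mm [84.9 63.3] long axis yaw 21.0 closing yaw 111.0
```

```bash
python3 -m creep '[[0,0,0,0,0,0,-0.75],[0,0,0,0,0,0,-0.75],[0,0,0,0,0,0,-0.75],[0,0,0,0,0,0,-0.75],[0,0,0,0,0,0,-0.75],[0,0,0,0,0,0,-0.75],[0,0,0,0,0,0,-0.75],[0,0,0,0,0,0,-0.75]]' >/dev/null; python3 - <<'E'
from h import *
T=cam("top"); g=cv2.cvtColor(T["image"],cv2.COLOR_RGB2GRAY).astype(np.float32)
dc=ray(T,(331.1,194.4),.061)[:2]
def prof(r0,r1,ths):
  return np.array([np.mean([cv2.getRectSubPix(g,(1,1),tuple(map(float,proj(T,[dc[0]+r*np.cos(np.radians(-t)),dc[1]+r*np.sin(np.radians(-t)),.061]))))[0,0] for r in np.arange(r0,r1,.001)]) for t in ths])
def cen(r0,r1,a,b):
  th=np.arange(a,b,1.); p=prof(r0,r1,th); w=np.clip(np.median(p)-15-p,0,None); return (w*th).sum()/w.sum()
print("needle",cen(.015,.028,150,230),"zero dot",cen(.032,.04,-25,25))
for k in(1,2,3,5,6): print(k*100,cen(.043,.05,50*k-14,50*k+14)-50*k)
E
```

```text
needle 189.59851686626226 zero dot -1.722446440817705
100 -1.2228133526953116
200 0.11191665173734577
300 1.3579969953775048
500 3.0399337204947017
600 1.0320132647598825
```

```bash
python3 -c "
from plant import env
print(env.finish_job())"
```

```text
the job is handed in; nothing more can be done
None
```

I handed the job in; no verdict came back. By my last measurement the knob is home and released, the dial is zeroed to within about 2°, and all five potatoes lie in the dish with the needle at about 380 g.

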